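Put the chopsticks away in the screw-capped canister

TASK

Unscrew the wooden cap of the chopstick canister until it comes free, lift it off and set it down right way up on the middle of the cork trivet. Then drop every chopstick lying on the table into the open canister, so that each one stands on the canister's bottom, and leave the rice bowl and the tumbler where they are.

Things in the scene. Friction and masses are not known exactly. Their poses are not given: they have to be found in the camera images.
- canister: White stoneware canister with two thin blue bands, fixed to the table. Round body 84 mm across up to a shoulder 128 mm above the table; above that a neck 63 mm across (72 mm over the thread) up to the mouth at 160 mm. Origin at the centre of its underside, z up; it may be turned about z.
- mouth (a point): Centre of the canister's open mouth, on its axis, 160 mm above the table. The bore is round, 56 mm wide and straight, with no dividers.
- floor_in (a point): Centre of the canister's inner floor, 150 mm below the mouth and 10 mm above the table.
- cap: Light wooden screw cap, 82 mm across, 38 mm high plus a bar grip on top: 52 mm long (along the cap's x axis), 16 mm wide (along its y), 28 mm high, so 66 mm high in all; 0.12 kg. Origin at the centre of its rim's underside, z up. Screwed down, its origin is on the canister's axis 128 mm above the table and the bar's top at 194 mm.
- cap_grip (a point): Middle of the cap's bar grip, 52 mm above the cap's origin. Right-hand thread: turning counter-clockwise seen from above raises the cap 8 mm a turn; it comes free after 2 full turns (12.6 rad), then 20 mm more straight up clears the neck. The thread is loose (1 mm play each way, little friction) and the cap stays where it is left.
- trivet: Round cork trivet, 120 mm across and 8 mm thick, fixed flat on the table, to the left or the right of the canister. Origin at the centre of its underside; its top is 8 mm above the table.
- stick1: Stout brown wooden chopstick with a dark band near each end: a straight square bar 170 mm long and 12 mm by 12 mm, 0.03 kg, both ends alike (either end may go down). Origin at its middle, x axis along its length. Lies flat, pointing roughly away from the robot. In the canister it leans a little, its top about 20 mm above the mouth. Two to four are present; None if absent.
- stick2: Stout brown wooden chopstick with a dark band near each end: a straight square bar 170 mm long and 12 mm by 12 mm, 0.03 kg, both ends alike (either end may go down). Origin at its middle, x axis along its length. Lies flat, pointing roughly away from the robot. In the canister it leans a little, its top about 20 mm above the mouth. Two to four are present; None if absent.
- stick3: Stout brown wooden chopstick with a dark band near each end: a straight square bar 170 mm long and 12 mm by 12 mm, 0.03 kg, both ends alike (either end may go down). Origin at its middle, x axis along its length. Lies flat, pointing roughly away from the robot. In the canister it leans a little, its top about 20 mm above the mouth. Two to four are present; None if absent.
- stick4: Stout brown wooden chopstick with a dark band near each end: a straight square bar 170 mm long and 12 mm by 12 mm, 0.03 kg, both ends alike (either end may go down). Origin at its middle, x axis along its length. Lies flat, pointing roughly away from the robot. In the canister it leans a little, its top about 20 mm above the mouth. Two to four are present; None if absent.
- bowl: Bystander: blue bowl of rice, 120 mm across and 60 mm high, on the other side of the canister from the trivet. Origin at the centre of its underside.
- tumbler: Bystander: glass tumbler, 68 mm across and 110 mm high, beyond the canister. Origin at the centre of its underside.
There are look-alikes about, which are no part of the job. What is shaped like the stick4 but blue or grey is not meant. There is more than one size of the cap; the job needs the smaller.

How it is judged:
On the way, in this order (a step that is already met when the one before it is completed fails the run):
1. the cap has been unscrewed and lifted clear of the canister's neck (z of cap in the frame of canister above 0.16 m), for 0.1 s.
2. the cap stands right way up on the trivet (horizontal distance between cap and trivet below 0.03 m and z of cap in the frame of trivet below 0.014 m and angle between cap's own z axis and vertical below 0.1 rad and linear speed of cap below 0.05 m/s), for 0.2 s.
At the end, for the whole second after the job is handed in: The cap stands right way up on the trivet, centres within 30 mm, and every chopstick present stands on the canister's inner floor (its middle within 30 mm of the axis and at most 101 mm above the table: within about 6 mm of bottomed), all released and at rest (all of step 2 and horizontal distance between each of stick1, stick2, stick3, stick4 and mouth below 0.03 m and z of each of stick1, stick2, stick3, stick4 in the frame of canister below 0.101 m and linear speed of each of stick1, stick2, stick3, stick4 below 0.05 m/s); the robot touches nothing.
It fails at once if the bowl is pushed more than 4 cm or tipped (distance of bowl from where it was at the start of the episode above 0.04 m or angle between bowl's own z axis and vertical above 0.5 rad).
It fails at once if the tumbler is pushed more than 4 cm or tipped (distance of tumbler from where it was at the start of the episode above 0.04 m or angle between tumbler's own z axis and vertical above 0.5 rad).
Of stick1, stick2, stick3, stick4 only 2 to 4 are there at a start; the rules pass over those that are not, and their reading is None.
At some moment in a run one of stick1, stick2, stick3, stick4 may be knocked a few centimetres aside while the robot is not near it.
Once in a run the grip may slacken for a moment while it holds something.
It also fails if it takes over 210 s, if anything falls off the work surface, if the arm or the gripper's body presses on something with over 40 N, if the wrist force passes 120 N, or if a joint passes its speed limit or range.

ROBOT

A 6-joint arm with a two-finger parallel gripper is mounted at the origin on the work surface. World frame = base frame: x ahead of the robot, y to its left, z up, the work surface at z = 0. Lengths are in m, angles in rad, forces in N, time in s.
With the tool pointing down it reaches from about 0.3 to 0.875 m from the base axis. Payload 6.4 kg.
Tool frame: the origin (TCP) lies between the finger pads; the fingertips stand 22 mm ahead of it and the grasp point (between the pads) lies 3 mm ahead of it; z points along the fingers, y is the line along which they close (so a half turn about z gives the same grasp; the last joint's range is limited). The gripper opens to 85 mm and grips with 20 to 120 N. Pads are 22 mm wide; open, the fingers measure 114 mm over their backs; the gripper's body (76 mm by 85 mm) begins 54 mm behind the grasp point. The pads swing forward as they close: fully open they stand 13 mm farther back than shut.
Start: joints at [0.933, 0.181, 1.607, -0, 1.354, -0.206], TCP at [0.241, 0.522, 0.253] pointing down, gripper open.
Joint ranges: [-2.99, 2.99], [-0.89, 2.07], [0.3, 2.58], [-1.14, 4.28], [0, 2.63], [-3.12, 3.12]. Speed limits (rad/s): [2.57, 2.57, 3.01, 3.14, 3.14, 3.14].

INTERFACE

Orientations are given as a unit quaternion [w, x, y, z].
In Python, from bench import ctrl, imaging, workorder gives the robot as it stands.
- The arm moves only by the shell command python3 -m pendant 'ROWS' [OPENING]. ROWS is JSON, a list of rows, each a list of 4 numbers: the shift along the tool's x, y, z in cm, then the turn about the tool's z in degrees. In form: [[dx, dy, dz, roll], ...]. A call has 1 to 12 rows; each row is the pose to reach, as a shift and turn from the pose commanded when the call began, along the tool's axes at that moment; what a row does not reach only later rows make up. A row lasts 1/12 s, in which the tool goes at most 41.7 mm and 7.16 degrees, less where a joint would pass 70% of its speed; a pose out of reach is approached as far as the arm can. A call with a gripper value outside its range is refused whole. OPENING is the opening, from 0 (shut) to 1 (fully open), set as the call begins (- or left out, the last holds). The fingers move at their own pace and stop on an object; the grip force is fixed at half the most. Time passes only in rows, so rows that repeat a pose let the fingers close. It gives the time, the measured TCP pose, the force, the opening and the grip force at its end, in the units of the state.
- ctrl.get_obs(): the state, without advancing time (a new reading comes with each control period).
- imaging.camera(name): name is "scene" or "top"; returns the picture (480x640x3 uint8, red, green, blue); there is no depth.
- imaging.camera_info(name): a dict with "K" (3x3 intrinsics, pixels), "T" (4x4, takes a point from camera to world coordinates). Camera axes: x right, y up, looking along -z (the intrinsics and any distortion apply to the point x, -y, -z); pixel columns grow to the right and rows downward; lengths in m; the calibration is good to about 2 mm. A picture is of the moment at which its call begins. camera_info takes no time and is no camera call.
- workorder.hand_in(): hands the job in; it is judged then, once.
The state is a dict: "time_s": time; "q": joint angles; "dq": joint speeds; "joint_efforts": joint torques, N m; "eef_pos": TCP position; "eef_rot": TCP orientation; "wrist_force": force on the tool from outside, world axes, zero at the start; "torque": the same for the moment, N m; "opening": opening from 0.0 (shut) to 1.0 (fully open); "grasp_force": force on a finger pad.
Only numpy, scipy, OpenCV 4.12 (cv2) and the standard library are available. Lean on these libraries where they do the work, as an engineer would, in place of code of your own. Each camera call takes 0.05 s, during which the arm holds its last target. There are 200 camera calls.

## Working session

There is one attempt and no reset: what is moved stays moved. The work goes in short steps, Python scripts to look and compute and a shell command to move; the robot and the scene stay as the last step left them, time stands still between calls to the robot, and variables do not carry over. Pictures are saved under pics/ and viewed, at most 14 in all, crops included, and the job is handed in when it is done.

```bash
ls; mkdir -p pics
python3 - <<'E'
from bench import ctrl, imaging
import cv2
for n in("scene","top"):
    cv2.imwrite(f"pics/{n}0.png",imaging.camera(n)[:,:,::-1]); i=imaging.camera_info(n);print(n,i)
o=ctrl.get_obs();print(o["time_s"],o["eef_pos"],o["eef_rot"],o["opening"])
E
```

```text
pics
scene {'K': array([[452.18969204,   0.        , 324.55154681],
       [  0.        , 452.18969204, 244.02846554],
       [  0.        ,   0.        ,   1.        ]]), 'T': array([[ 0.35933449, -0.65803543,  0.66171603,  1.1454865 ],
       [ 0.93320165,  0.25059503, -0.25755933, -0.19378714],
       [ 0.00366042,  0.71006444,  0.70412718,  0.7105698 ],
       [ 0.        ,  0.        ,  0.        ,  1.        ]])}
top {'K': array([[600.24397797,   0.        , 321.32558258],
       [  0.        , 600.24397797, 239.88732094],
       [  0.        ,   0.        ,   1.        ]]), 'T': array([[ 0.02238053,  0.98659345, -0.1616554 ,  0.42518641],
       [-0.99966313,  0.02420983,  0.00935487,  0.00225618],
       [ 0.01314311,  0.16139158,  0.98680293,  1.11267822],
       [ 0.        ,  0.        ,  0.        ,  1.        ]])}
0.1 [0.24032345 0.52185261 0.25247079] [-3.44566305e-04  2.14221990e-01  9.76784665e-01 -7.33442727e-04] 1.0024104912142553
```

View pics/scene0.png

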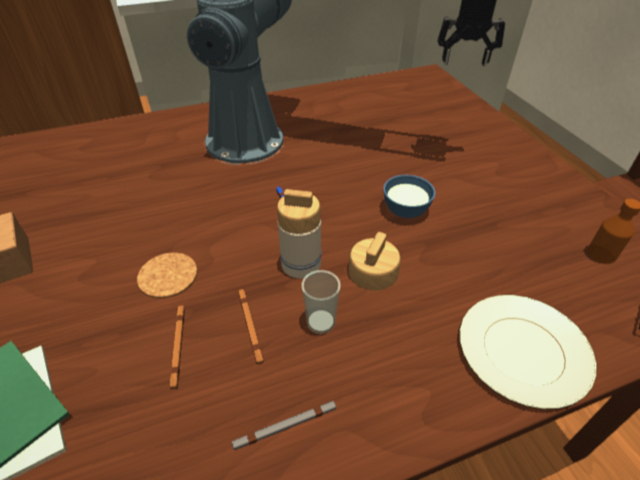

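View pics/top0.png

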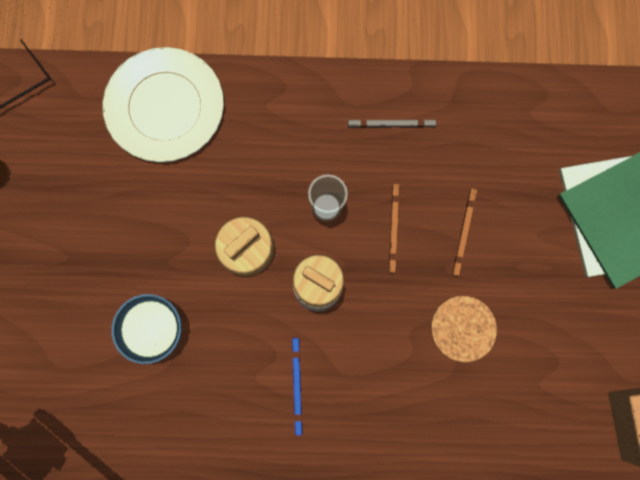

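The top view shows the brown sticks at (395,228) and (465,232). The look-alikes are grey (392,124) and blue (297,387). The screwed-on cap is at (318,280), the larger loose cap at (244,247) and the trivet at (464,328). I choose the cap on the canister and the two brown sticks, and check them in a close crop.

```bash
cat > h.py <<'E'
import numpy as np, cv2
from bench import ctrl, imaging
from scipy.spatial.transform import Rotation as Ro
def p2w(n,u,v,z):
    i=imaging.camera_info(n);K,T=i["K"],i["T"]
    d=np.linalg.solve(K,[u,v,1]);d=T[:3,:3]@[d[0],-d[1],-d[2]]
    return T[:3,3]+d*(z-T[2,3])/d[2]
def proj(n,p):
    i=imaging.camera_info(n);K,T=i["K"],i["T"]
    c=T[:3,:3].T@(np.asarray(p)-T[:3,3]);q=K@[c[0],-c[1],-c[2]];return q[:2]/q[2]
def sticks(n,img,z=.006):
    h=cv2.cvtColor(img,cv2.COLOR_RGB2HSV)
    m=cv2.inRange(h,(6,150,130),(16,255,255))
    m=cv2.morphologyEx(m,cv2.MORPH_CLOSE,np.ones((9,9)))
    out=[]
    for c in cv2.findContours(m,cv2.RETR_EXTERNAL,cv2.CHAIN_APPROX_NONE)[0]:
        (r,s,a)=cv2.minAreaRect(c)
        if max(s)>40 and min(s)<16:
            b=cv2.boxPoints((r,s,a)); e=sorted([(np.linalg.norm(b[i]-b[(i+1)%4]),i) for i in range(4)])[:2]
            P=[p2w(n,*((b[i]+b[(i+1)%4])/2),z) for _,i in e]
            d=P[1]-P[0]; out.append((r,np.round((P[0]+P[1])/2,4),round(np.linalg.norm(d),3),round(np.degrees(np.arctan2(d[1],d[0]))%180,1)))
    return out
def go(p,yaw=None):
    """shift (cm, tool axes) and roll to bring TCP to p with tool y along world angle yaw (mod 180)"""
    o=ctrl.get_obs();R=Ro.from_quat(np.roll(o["eef_rot"],-1)).as_matrix()
    y=np.degrees(np.arctan2(R[1,1],R[0,1]))
    print("t",round(o["time_s"],1),"tcp",np.round(o["eef_pos"],4),"yaw_y",round(y,1),"q6",round(np.degrees(o["q"][5]),1),"tilt",np.round(R[:2,2],3),"f",np.round(o["wrist_force"],1),"open",round(o["opening"],3),"gf",round(o["grasp_force"],1))
    print("  shift",np.round(100*R.T@(np.asarray(p)-o["eef_pos"]),2),"roll",None if yaw is None else round(-((yaw-y+90)%180-90),1))
E
python3 - <<'E'
from h import *
t=imaging.camera("top")
for s in sticks("top",t):print(s)
cv2.imwrite("pics/crop1.png",cv2.resize(t[170:350,215:515],None,fx=2.6,fy=2.6,interpolation=cv2.INTER_CUBIC)[:,:,::-1])
h=cv2.cvtColor(t,cv2.COLOR_RGB2HSV)
print(h[328,464],h[228,395],h[280,318],h[268,305])
for n,u,v,z in(("cap disc",318,281,.166),("bar",319,279,.194),("trivet",464,328,.008),("big",244,246,.04),("tumb",327,208,0),("bowl",147,329,.06)):print(n,p2w("top",u,v,z))
E
```

```text
((465.1173095703125, 231.33694458007812), array([ 0.6304, -0.2782,  0.006 ]), np.float64(0.169), np.float64(167.5))
((394.3175354003906, 227.51443481445312), array([ 0.6344, -0.1448,  0.006 ]), np.float64(0.17), np.float64(177.6))
[ 15 138 214] [ 13 162 191] [ 17 126 221] [ 18 124 200]
cap disc [ 0.51431737 -0.00293723  0.166     ]
bar [ 0.51479196 -0.00424617  0.194     ]
trivet [ 0.44947421 -0.27246602  0.008     ]
big [0.58630935 0.13136976 0.04      ]
tumb [ 0.66894681 -0.01767329  0.        ]
bowl [0.43419767 0.29004944 0.06      ]
```

View pics/crop1.png

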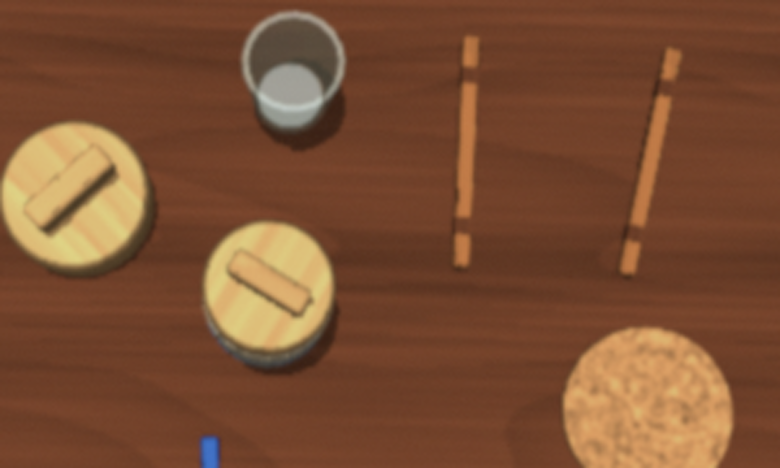

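The crop confirms the choice. The smaller cap is on the canister: disc centre at about (318.3,280.4), bar running (306,267)–(333,286), about 63° in world. The wider cap at left is loose on the table, and both sticks are brown.

Run:
```python
from h import *
print(p2w("top",318.3,280.4,.166),p2w("top",318.75,278.5,.194),p2w("top",464.2,328.2,.008))
go([.5146,-.0036,.25],-27)
```

```text
[ 0.51527868 -0.00338919  0.166     ] [ 0.51555204 -0.00384488  0.194     ] [ 0.44912073 -0.27282664  0.008     ]
t 0.1 tcp [0.2404 0.5219 0.2526] yaw_y 65.3 q6 -11.8 tilt [-0.001 -0.001] f [0.  0.2 0.3] open 0.998 gf 0.0
  shift [-46.9  -36.25   0.3 ] roll -87.7
```

```bash
python3 -m pendant '[[-2,-1.5,0,4],[-5,-4,0,10],[-8,-6,0,16],[-11,-8.5,0,22],[-14,-11,0,28],[-17,-13,0,34],[-20,-15.5,0,40],[-23,-18,0,46],[-26,-20,0,52],[-29,-22.5,0,58],[-32,-25,0,64],[-34,-26.5,0,68]]' 1
python3 - <<'E'
from h import *
go([.5153,-.0036,.25],-27)
E
```

```text
time_s: 1.15
eef_pos: [0.4394, 0.1363, 0.2533]
eef_rot: [0.0, 0.726, 0.687, -0.0]
wrist_force: [0.6, 0.9, 0.2]
opening: 1.001
grasp_force: 0.0
t 1.1 tcp [0.4394 0.1363 0.2533] yaw_y -3.1 q6 5.6 tilt [ 0.    -0.001] f [0.6 0.9 0.2] open 1.001 gf 0.0
  shift [-13.55   8.35   0.34] roll 23.9
```

```bash
python3 -m pendant '[[-2,1.3,0,4],[-5,3,0,8],[-8,5,0,13],[-11,6.7,0,18],[-13,8,0,22],[-13.5,8.3,0.3,24],[-13.5,8.3,0.3,24],[-13.5,8.3,0.3,24]]'
python3 - <<'E'
from h import *
go([.5153,-.0036,.191],-27)
E
```

```text
time_s: 1.82
eef_pos: [0.5145, 0.0004, 0.2497]
eef_rot: [-0.001, 0.851, 0.525, -0.0]
wrist_force: [0.2, 0.4, 0.2]
opening: 0.997
grasp_force: 0.0
t 1.8 tcp [5.145e-01 4.000e-04 2.497e-01] yaw_y -26.7 q6 13.5 tilt [-0.002  0.001] f [0.2 0.4 0.2] open 0.997 gf 0.0
  shift [-0.32  0.26  5.87] roll 0.3
```

```bash
python3 -m pendant '[[-0.3,0.25,1,0],[-0.3,0.25,2.5,0],[-0.3,0.25,4,0],[-0.3,0.25,5,0],[-0.3,0.25,5.9,0],[-0.3,0.25,5.9,0],[-0.3,0.25,5.9,0]]'
python3 - <<'E'
from h import *
go([.5153,-.0036,.191],-27); print(np.degrees(ctrl.get_obs()["q"]).round(1))
t=imaging.camera("scene");u,v=map(int,proj("scene",[.515,-.004,.18]));t=t[v-60:v+60,u-80:u+80]
cv2.imwrite("pics/g1.png",cv2.resize(t,None,fx=5,fy=5,interpolation=cv2.INTER_CUBIC)[:,:,::-1])
E
```

```text
time_s: 2.4
eef_pos: [0.5156, -0.0029, 0.191]
eef_rot: [-0.0, 0.851, 0.525, -0.0]
wrist_force: [-0.7, -0.4, 0.8]
opening: 0.999
grasp_force: 0.0
t 2.4 tcp [ 0.5156 -0.0029  0.191 ] yaw_y -26.7 q6 13.2 tilt [-0.001  0.   ] f [-0.7 -0.4  0.8] open 0.999 gf 0.0
  shift [-0.07  0.01 -0.  ] roll 0.3
[-13.5   6.6 103.9   0.   69.5  13.2]
```

View pics/g1.png

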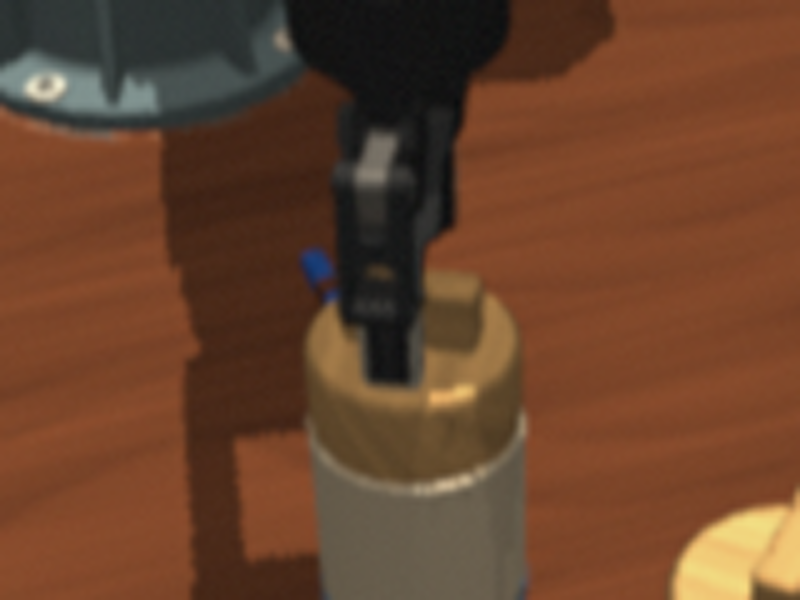

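The fingers straddle the bar: front finger at crop (390,350), bar end at (455,310). Closing.

```bash
python3 -m pendant '[[0,0,0,0],[0,0,0,0],[0,0,0,0],[0,0,0,0],[0,0,0,0],[0,0,0,0],[0,0,0,0],[0,0,0,0]]' 0; python3 -m pendant '[[0,0,-0.015,-7],[0,0,-0.03,-14],[0,0,-0.045,-21],[0,0,-0.06,-28],[0,0,-0.08,-35],[0,0,-0.095,-42],[0,0,-0.11,-49],[0,0,-0.125,-56],[0,0,-0.14,-63],[0,0,-0.155,-70],[0,0,-0.17,-77],[0,0,-0.185,-84]]'; python3 -c "
from h import *
go([.5153,-.0036,.193]);print(ctrl.get_obs()['torque'])"
```

```text
time_s: 3.12
eef_pos: [0.5162, -0.0034, 0.1916]
eef_rot: [0.0, 0.851, 0.524, 0.0]
wrist_force: [0.7, -0.2, 3.1]
opening: 0.178
grasp_force: 59.0
time_s: 4.12
eef_pos: [0.5156, -0.0033, 0.1927]
eef_rot: [-0.0, 0.279, 0.96, -0.0]
wrist_force: [0.7, 0.2, -0.4]
opening: 0.176
grasp_force: 58.5
t 4.1 tcp [ 0.5156 -0.0033  0.1927] yaw_y 57.6 q6 -71.2 tilt [-0.001  0.   ] f [ 0.7  0.2 -0.4] open 0.176 gf 58.5
  shift [ 0.01 -0.04 -0.03] roll None
[-0.04655631  0.07264442 -0.01885251]
```

```bash
python3 -m pendant '[[0,0,-0.015,-7],[0,0,-0.03,-14],[0,0,-0.045,-21],[0,0,-0.06,-28],[0,0,-0.08,-35],[0,0,-0.095,-42],[0,0,-0.11,-49],[0,0,-0.125,-56],[0,0,-0.14,-63],[0,0,-0.155,-70],[0,0,-0.17,-77],[0,0,-0.185,-84]]'; python3 -m pendant '[[0,0,-0.015,-7],[0,0,-0.03,-14],[0,0,-0.035,-16],[0,0,-0.035,-16]]'; python3 -c "
from h import *
go([.5153,-.0036,.195],-27)"
python3 -m pendant '[[0,0,0,0],[0,0,0,0],[0,0,0,0],[0,0,0,0],[0,0,0,0],[0,0,0,0],[0,0,0,0],[0,0,0,0]]' 1
python3 -m pendant '[[0,0,0,7],[0,0,0,14],[0,0,0,21],[0,0,0,28],[0,0,0,35],[0,0,0,42],[0,0,0,49],[0,0,0,56],[0,0,0,63],[0,0,0,70],[0,0,0,77],[0,0,0,84]]'
python3 -m pendant '[[0,0,0,7],[0,0,0,14],[0,0,0,21],[0,0,0,28],[0,0,0,35],[0,0,0,42],[0,0,0,49],[0,0,0,56],[0,0,0,63],[0,0,0,70],[0,0,0,77],[0,0,0,84]]'
python3 -m pendant '[[0,0,0,6],[0,0,0,12],[0,0,0,12],[0,0,0,12]]'
python3 -c "
from h import *
go([.5153,-.0036,.195],-27)
t=imaging.camera('top');u,v=map(int,proj('top',[.515,-.004,.18]));t=t[v-60:v+60,u-80:u+80]
cv2.imwrite('pics/g2.png',cv2.resize(t,None,fx=5,fy=5,interpolation=cv2.INTER_CUBIC)[:,:,::-1])"
```

```text
time_s: 5.12
eef_pos: [0.5155, -0.0033, 0.1946]
eef_rot: [-0.0, -0.435, 0.9, 0.0]
wrist_force: [-0.2, 0.2, -0.8]
opening: 0.173
grasp_force: 58.6
time_s: 5.45
eef_pos: [0.5155, -0.0033, 0.195]
eef_rot: [-0.0, -0.554, 0.832, 0.0]
wrist_force: [-0.2, 0.8, -1.1]
opening: 0.178
grasp_force: 58.5
t 5.5 tcp [ 0.5155 -0.0033  0.195 ] yaw_y 157.3 q6 -170.9 tilt [-0.001  0.   ] f [-0.2  0.8 -1.1] open 0.178 gf 58.5
  shift [ 0.04  0.01 -0.  ] roll 4.3
time_s: 6.12
eef_pos: [0.5159, -0.0033, 0.1953]
eef_rot: [-0.0, -0.554, 0.833, 0.0]
wrist_force: [0.2, -0.4, -1.0]
opening: 1.004
grasp_force: 0.0
time_s: 7.12
eef_pos: [0.5159, -0.0034, 0.1953]
eef_rot: [-0.0, 0.149, 0.989, -0.0]
wrist_force: [0.1, -0.4, 0.0]
opening: 0.999
grasp_force: 0.0
time_s: 8.12
eef_pos: [0.5159, -0.0033, 0.1953]
eef_rot: [-0.0, 0.772, 0.635, 0.0]
wrist_force: [0.7, 1.2, 0.3]
opening: 1.0
grasp_force: 0.0
time_s: 8.45
eef_pos: [0.5158, -0.0033, 0.1953]
eef_rot: [0.0, 0.832, 0.555, -0.0]
wrist_force: [-1.1, -0.3, -0.3]
opening: 1.003
grasp_force: 0.0
t 8.4 tcp [ 0.5158 -0.0033  0.1953] yaw_y -22.6 q6 9.0 tilt [-0. -0.] f [-1.1 -0.3 -0.3] open 1.003 gf 0.0
  shift [-0.05 -0.04  0.03] roll 4.4
```

View pics/g2.png

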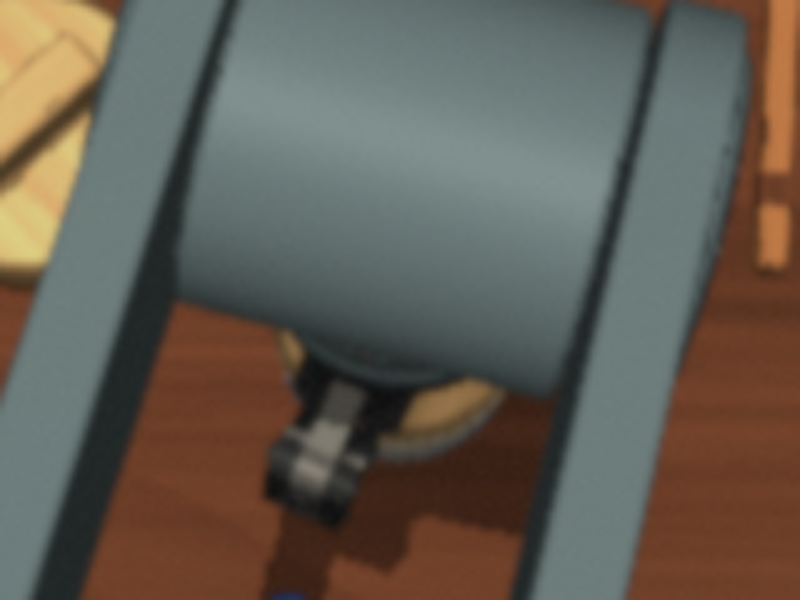

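The wrist hides the bar from above, with one finger visible at crop (320,450). The forces are clean, so I continue with cycle 2.

```bash
python3 -m pendant '[[0,0,0,0],[0,0,0,0],[0,0,0,0],[0,0,0,0],[0,0,0,0],[0,0,0,0],[0,0,0,0],[0,0,0,0]]' 0 
python3 -m pendant '[[0,0,-0.015,-7],[0,0,-0.03,-14],[0,0,-0.045,-21],[0,0,-0.06,-28],[0,0,-0.08,-35],[0,0,-0.095,-42],[0,0,-0.11,-49],[0,0,-0.125,-56],[0,0,-0.14,-63],[0,0,-0.155,-70],[0,0,-0.17,-77],[0,0,-0.185,-84]]'
python3 -m pendant '[[0,0,-0.015,-7],[0,0,-0.03,-14],[0,0,-0.045,-21],[0,0,-0.06,-28],[0,0,-0.08,-35],[0,0,-0.095,-42],[0,0,-0.11,-49],[0,0,-0.125,-56],[0,0,-0.14,-63],[0,0,-0.155,-70],[0,0,-0.17,-77],[0,0,-0.185,-84]]'; python3 -m pendant '[[0,0,-0.015,-6],[0,0,-0.03,-12],[0,0,-0.03,-12],[0,0,-0.03,-12]]'; python3 -c "
from h import *
go([.5153,-.0036,.199],-27)"
python3 -m pendant '[[0,0,0,0],[0,0,0,0],[0,0,0,0],[0,0,0,0],[0,0,0,0],[0,0,0,0],[0,0,0,0],[0,0,0,0]]' 1
python3 -m pendant '[[0,0,0,7],[0,0,0,14],[0,0,0,21],[0,0,0,28],[0,0,0,35],[0,0,0,42],[0,0,0,49],[0,0,0,56],[0,0,0,63],[0,0,0,70],[0,0,0,77],[0,0,0,84]]'
python3 -m pendant '[[0,0,0,7],[0,0,0,14],[0,0,0,21],[0,0,0,28],[0,0,0,35],[0,0,0,42],[0,0,0,49],[0,0,0,56],[0,0,0,63],[0,0,0,70],[0,0,0,77],[0,0,0,84]]'
python3 -m pendant '[[0,0,0,6],[0,0,0,12],[0,0,0,12],[0,0,0,12]]'
python3 -c "
from h import *
go([.5153,-.0036,.199],-27)"
```

```text
time_s: 9.17
eef_pos: [0.516, -0.0034, 0.1955]
eef_rot: [0.0, 0.833, 0.554, 0.0]
wrist_force: [-0.3, 0.1, 0.5]
opening: 0.173
grasp_force: 61.1
time_s: 10.17
eef_pos: [0.5161, -0.0034, 0.1974]
eef_rot: [0.0, 0.245, 0.969, -0.0]
wrist_force: [0.4, 0.2, 1.1]
opening: 0.171
grasp_force: 61.2
time_s: 11.17
eef_pos: [0.5161, -0.0033, 0.1992]
eef_rot: [0.0, -0.466, 0.885, -0.0]
wrist_force: [0.1, -0.0, 1.8]
opening: 0.174
grasp_force: 61.3
time_s: 11.5
eef_pos: [0.5159, -0.0033, 0.1995]
eef_rot: [0.0, -0.553, 0.833, -0.0]
wrist_force: [-0.3, 0.4, 2.2]
opening: 0.175
grasp_force: 61.3
t 11.5 tcp [ 0.5159 -0.0033  0.1995] yaw_y 157.1 q6 -170.7 tilt [0. 0.] f [-0.3  0.4  2.2] open 0.175 gf 61.3
  shift [0.05 0.04 0.05] roll 4.1
time_s: 12.17
eef_pos: [0.5159, -0.0033, 0.1993]
eef_rot: [0.0, -0.554, 0.833, -0.0]
wrist_force: [-0.4, -0.1, -0.4]
opening: 0.998
grasp_force: 0.0
time_s: 13.17
eef_pos: [0.5158, -0.0034, 0.1993]
eef_rot: [-0.0, 0.149, 0.989, -0.0]
wrist_force: [0.1, -0.1, 0.0]
opening: 1.003
grasp_force: 0.0
time_s: 14.17
eef_pos: [0.5159, -0.0033, 0.1993]
eef_rot: [-0.0, 0.772, 0.635, 0.0]
wrist_force: [0.2, 0.8, 0.3]
opening: 1.003
grasp_force: 0.0
time_s: 14.5
eef_pos: [0.5159, -0.0033, 0.1993]
eef_rot: [0.0, 0.832, 0.555, 0.0]
wrist_force: [-0.4, 0.2, 0.2]
opening: 0.997
grasp_force: 0.0
t 14.5 tcp [ 0.5159 -0.0033  0.1993] yaw_y -22.6 q6 9.0 tilt [ 0. -0.] f [-0.4  0.2  0.2] open 0.997 gf 0.0
  shift [-0.04 -0.04  0.03] roll 4.4
```

```bash
python3 -m pendant '[[0,0,0,0],[0,0,0,0],[0,0,0,0],[0,0,0,0],[0,0,0,0],[0,0,0,0],[0,0,0,0],[0,0,0,0]]' 0 
python3 -m pendant '[[0,0,-0.015,-7],[0,0,-0.03,-14],[0,0,-0.045,-21],[0,0,-0.06,-28],[0,0,-0.08,-35],[0,0,-0.095,-42],[0,0,-0.11,-49],[0,0,-0.125,-56],[0,0,-0.14,-63],[0,0,-0.155,-70],[0,0,-0.17,-77],[0,0,-0.185,-84]]'
python3 -m pendant '[[0,0,-0.015,-7],[0,0,-0.03,-14],[0,0,-0.045,-21],[0,0,-0.06,-28],[0,0,-0.08,-35],[0,0,-0.095,-42],[0,0,-0.11,-49],[0,0,-0.125,-56],[0,0,-0.14,-63],[0,0,-0.155,-70],[0,0,-0.17,-77],[0,0,-0.185,-84]]'; python3 -m pendant '[[0,0,-0.015,-6],[0,0,-0.03,-12],[0,0,-0.03,-12],[0,0,-0.03,-12]]'; python3 -c "
from h import *
go([.5153,-.0036,.203],-27)"
python3 -m pendant '[[0,0,0,0],[0,0,0,0],[0,0,0,0],[0,0,0,0],[0,0,0,0],[0,0,0,0],[0,0,0,0],[0,0,0,0]]' 1
python3 -m pendant '[[0,0,0,7],[0,0,0,14],[0,0,0,21],[0,0,0,28],[0,0,0,35],[0,0,0,42],[0,0,0,49],[0,0,0,56],[0,0,0,63],[0,0,0,70],[0,0,0,77],[0,0,0,84]]'
python3 -m pendant '[[0,0,0,7],[0,0,0,14],[0,0,0,21],[0,0,0,28],[0,0,0,35],[0,0,0,42],[0,0,0,49],[0,0,0,56],[0,0,0,63],[0,0,0,70],[0,0,0,77],[0,0,0,84]]'
python3 -m pendant '[[0,0,0,6],[0,0,0,12],[0,0,0,12],[0,0,0,12]]'
python3 -c "
from h import *
go([.5153,-.0036,.203],-27)"
```

```text
time_s: 15.17
eef_pos: [0.516, -0.0034, 0.1995]
eef_rot: [0.0, 0.833, 0.554, 0.0]
wrist_force: [0.2, 0.5, 0.7]
opening: 0.171
grasp_force: 61.0
time_s: 16.17
eef_pos: [0.516, -0.0034, 0.2014]
eef_rot: [0.0, 0.245, 0.969, 0.0]
wrist_force: [0.1, -0.7, 0.9]
opening: 0.172
grasp_force: 61.1
time_s: 17.17
eef_pos: [0.5161, -0.0034, 0.2032]
eef_rot: [0.0, -0.466, 0.885, -0.0]
wrist_force: [0.4, 0.1, 1.3]
opening: 0.173
grasp_force: 61.1
time_s: 17.5
eef_pos: [0.516, -0.0034, 0.2035]
eef_rot: [0.0, -0.553, 0.833, -0.0]
wrist_force: [-0.4, 0.0, 1.3]
opening: 0.172
grasp_force: 61.1
t 17.5 tcp [ 0.516  -0.0034  0.2035] yaw_y 157.1 q6 -170.7 tilt [ 0. -0.] f [-0.4  0.   1.3] open 0.172 gf 61.1
  shift [0.05 0.06 0.05] roll 4.1
time_s: 18.17
eef_pos: [0.5159, -0.0033, 0.2033]
eef_rot: [0.0, -0.554, 0.833, -0.0]
wrist_force: [-0.5, -0.5, 0.3]
opening: 0.999
grasp_force: 0.0
time_s: 19.17
eef_pos: [0.5159, -0.0033, 0.2034]
eef_rot: [0.0, 0.149, 0.989, -0.0]
wrist_force: [0.8, -1.2, 0.5]
opening: 1.0
grasp_force: 0.0
time_s: 20.17
eef_pos: [0.5159, -0.0033, 0.2033]
eef_rot: [0.0, 0.772, 0.635, -0.0]
wrist_force: [0.5, 0.3, -0.5]
opening: 1.002
grasp_force: 0.0
time_s: 20.5
eef_pos: [0.5159, -0.0034, 0.2034]
eef_rot: [0.0, 0.832, 0.555, 0.0]
wrist_force: [-0.5, -0.0, -0.7]
opening: 1.0
grasp_force: 0.0
t 20.5 tcp [ 0.5159 -0.0034  0.2034] yaw_y -22.6 q6 9.0 tilt [ 0. -0.] f [-0.5 -0.  -0.7] open 1.0 gf 0.0
  shift [-0.04 -0.04  0.04] roll 4.4
```

```bash
python3 -m pendant '[[0,0,0,0],[0,0,0,0],[0,0,0,0],[0,0,0,0],[0,0,0,0],[0,0,0,0],[0,0,0,0],[0,0,0,0]]' 0 
python3 -m pendant '[[0,0,-0.015,-7],[0,0,-0.03,-14],[0,0,-0.045,-21],[0,0,-0.06,-28],[0,0,-0.08,-35],[0,0,-0.095,-42],[0,0,-0.11,-49],[0,0,-0.125,-56],[0,0,-0.14,-63],[0,0,-0.155,-70],[0,0,-0.17,-77],[0,0,-0.185,-84]]'
python3 -m pendant '[[0,0,-0.015,-7],[0,0,-0.03,-14],[0,0,-0.045,-21],[0,0,-0.06,-28],[0,0,-0.08,-35],[0,0,-0.095,-42],[0,0,-0.11,-49],[0,0,-0.125,-56],[0,0,-0.14,-63],[0,0,-0.155,-70],[0,0,-0.17,-77],[0,0,-0.185,-84]]'; python3 -m pendant '[[0,0,-0.015,-6],[0,0,-0.03,-12],[0,0,-0.04,-17],[0,0,-0.04,-17]]'; python3 -c "
from h import *
go([.5153,-.0036,.207],-27)"
```

```text
time_s: 21.17
eef_pos: [0.5159, -0.0034, 0.2035]
eef_rot: [0.0, 0.833, 0.554, 0.0]
wrist_force: [-0.2, 0.2, 0.4]
opening: 0.175
grasp_force: 61.0
time_s: 22.17
eef_pos: [0.516, -0.0034, 0.2054]
eef_rot: [0.0, 0.245, 0.969, 0.0]
wrist_force: [0.4, 0.0, 0.6]
opening: 0.173
grasp_force: 61.1
time_s: 23.17
eef_pos: [0.516, -0.0034, 0.2072]
eef_rot: [0.0, -0.466, 0.885, -0.0]
wrist_force: [0.1, 0.1, 1.5]
opening: 0.173
grasp_force: 61.1
time_s: 23.5
eef_pos: [0.516, -0.0034, 0.2076]
eef_rot: [0.0, -0.591, 0.807, -0.0]
wrist_force: [0.3, -0.0, 1.1]
opening: 0.17
grasp_force: 61.0
t 23.5 tcp [ 0.516  -0.0034  0.2076] yaw_y 162.4 q6 -176.0 tilt [ 0.001 -0.   ] f [ 0.3 -0.   1.1] open 0.17 gf 61.0
  shift [0.04 0.06 0.06] roll 9.4
```

```bash
python3 -m pendant '[[0,0,-0.1,0],[0,0,-0.2,0],[0,0,-0.3,0],[0,0,-0.3,0]]'
```

```text
time_s: 23.83
eef_pos: [0.5158, -0.0033, 0.2105]
eef_rot: [-0.0, -0.589, 0.808, 0.0]
wrist_force: [-0.2, -0.5, -0.5]
opening: 0.172
grasp_force: 60.9
```

```bash
python3 -m pendant '[[0,0,-0.5,0],[0,0,-1,0],[0,0,-1.7,0],[0,0,-2.5,0],[0,0,-3.5,0],[0,0,-4.5,0],[0,0,-5.5,0],[0,0,-6.3,0],[0,0,-7,0],[0,0,-7,0],[0,0,-7,0]]'; python3 -c "
from h import *
go([.4491,-.2728,.28])
t=imaging.camera('scene')
cv2.imwrite('pics/l1.png',t[100:340,100:420,::-1])"
```

```text
time_s: 24.75
eef_pos: [0.516, -0.0033, 0.2808]
eef_rot: [0.0, -0.59, 0.808, -0.0]
wrist_force: [-1.4, -0.1, -1.7]
opening: 0.172
grasp_force: 60.9
t 24.8 tcp [ 0.516  -0.0033  0.2808] yaw_y 162.3 q6 -175.8 tilt [ 0.001 -0.   ] f [-1.4 -0.1 -1.7] open 0.172 gf 60.9
  shift [27.7  -1.84  0.08] roll None
```

View pics/l1.png

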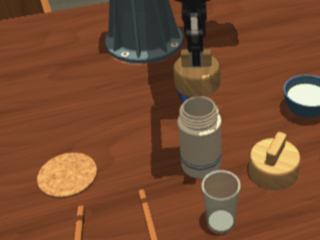

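The open canister mouth is at crop (200,108), with the cap held above it at (197,75). Now to the trivet.

```bash
python3 -m pendant '[[1.5,0,0,6],[4,-0.2,0,12],[7,-0.4,0,18],[10,-0.6,0,24],[13,-0.8,0,30],[16,-1,0,36],[19,-1.2,0,42],[22,-1.4,0,48],[25,-1.6,0,54],[27,-1.8,0,60],[27.7,-1.85,0,60],[27.7,-1.85,0,60]]'; python3 -m pendant '[[0,0,0,0],[0,0,0,0]]'; python3 -c "
from h import *
go([.4491,-.2728,.076])"
```

```text
time_s: 25.8
eef_pos: [0.4483, -0.274, 0.2795]
eef_rot: [-0.001, -0.107, 0.994, 0.001]
wrist_force: [-0.7, 0.5, -1.7]
opening: 0.174
grasp_force: 60.7
time_s: 25.97
eef_pos: [0.4492, -0.2715, 0.2801]
eef_rot: [-0.0, -0.108, 0.994, 0.001]
wrist_force: [0.3, 0.1, -0.5]
opening: 0.173
grasp_force: 60.7
t 26.0 tcp [ 0.4492 -0.2715  0.2801] yaw_y 102.4 q6 -146.6 tilt [-0.     0.001] f [ 0.3  0.1 -0.5] open 0.173 gf 60.7
  shift [ 0.04 -0.14 20.41] roll None
```

```bash
python3 -m pendant '[[0,-0.1,2,0],[0,-0.1,4.5,0],[0,-0.1,7,0],[0,-0.1,9.5,0],[0,-0.1,12,0],[0,-0.1,14,0],[0,-0.1,16,0],[0,-0.1,17.5,0],[0,-0.1,19,0],[0,-0.1,19.8,0],[0,-0.1,20.3,0],[0,-0.1,20.3,0]]'; python3 -m pendant '[[0,0,0.1,0],[0,0,0.2,0],[0,0,0.3,0],[0,0,0.4,0],[0,0,0.4,0]]';python3 -c "
from h import *
go([.4491,-.2728,.072])
t=imaging.camera('scene')
cv2.imwrite('pics/l2.png',cv2.resize(t[200:320,90:250,::-1],None,fx=4,fy=4))"
```

```text
time_s: 26.97
eef_pos: [0.4492, -0.2727, 0.0767]
eef_rot: [-0.0, -0.108, 0.994, 0.001]
wrist_force: [0.1, 0.5, -1.2]
opening: 0.172
grasp_force: 60.7
time_s: 27.38
eef_pos: [0.4494, -0.2739, 0.0737]
eef_rot: [0.0, -0.107, 0.994, -0.0]
wrist_force: [-0.3, -0.1, -2.0]
opening: 0.174
grasp_force: 60.7
t 27.4 tcp [ 0.4494 -0.2739  0.0737] yaw_y 102.3 q6 -146.6 tilt [ 0. -0.] f [-0.3 -0.1 -2. ] open 0.174 gf 60.7
  shift [0.   0.12 0.17] roll None
```

View pics/l2.png

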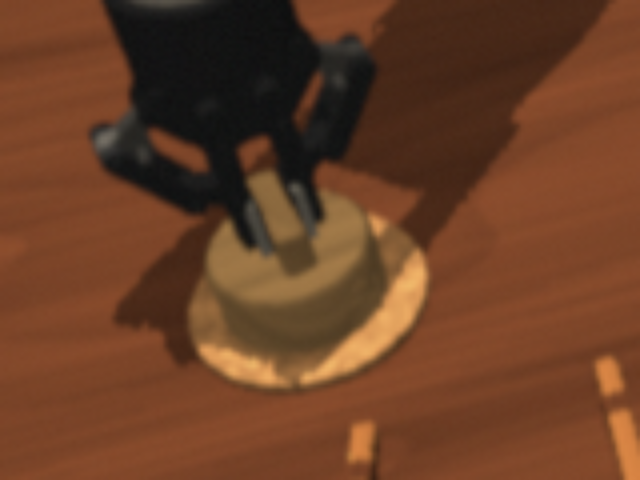

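The cap is centred over the trivet with the rim just above it. Lowering to contact, then release.

```bash
python3 -m pendant '[[0,0.1,0.05,0],[0,0.1,0.1,0],[0,0.1,0.15,0],[0,0.1,0.2,0],[0,0.1,0.2,0]]'; python3 -m pendant '[[0,0,0,0],[0,0,0,0],[0,0,0,0],[0,0,0,0],[0,0,0,0],[0,0,0,0],[0,0,0,0],[0,0,0,0]]' 1;  python3 -m pendant '[[0,0,-0.5,0],[0,0,-2,0],[0,0,-4,0],[0,0,-7,0],[0,0,-10,0],[0,0,-13,0],[0,0,-16,0],[0,0,-17,0],[0,0,-17,0],[0,0,-17,0]]'
python3 -c "
from h import *
t=imaging.camera('top')
for s in sticks('top',t):print(s)
cv2.imwrite('pics/t2.png',t[:,:,::-1])
go([.6344,-.1448,.2])"
```

```text
time_s: 27.85
eef_pos: [0.4491, -0.2728, 0.0723]
eef_rot: [-0.0, -0.107, 0.994, 0.0]
wrist_force: [-2.7, 2.9, 8.8]
opening: 0.175
grasp_force: 62.2
time_s: 28.52
eef_pos: [0.4491, -0.2728, 0.0714]
eef_rot: [-0.0, -0.107, 0.994, 0.0]
wrist_force: [0.2, 0.1, -0.6]
opening: 0.999
grasp_force: 0.0
time_s: 29.35
eef_pos: [0.449, -0.2727, 0.2413]
eef_rot: [0.0, -0.107, 0.994, -0.0]
wrist_force: [0.4, 0.1, 0.1]
opening: 0.997
grasp_force: 0.0
((465.241455078125, 231.3731689453125), array([ 0.6303, -0.2784,  0.006 ]), np.float64(0.17), np.float64(167.2))
((394.3401794433594, 227.51547241210938), array([ 0.6344, -0.1448,  0.006 ]), np.float64(0.17), np.float64(177.6))
t 29.4 tcp [ 0.4485 -0.2722  0.24  ] yaw_y 102.3 q6 -146.5 tilt [-0.001  0.001] f [-0.7  1.2 -1.5] open 0.995 gf 0.0
  shift [-20.88   8.5    3.99] roll None
```

View pics/t2.png

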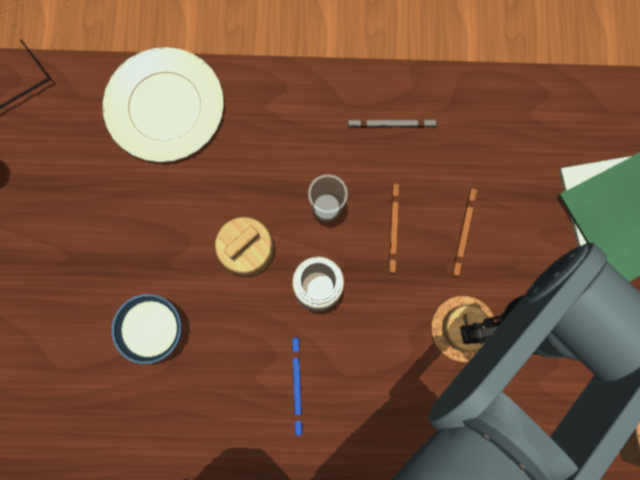

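The cap stands on the trivet at about (464,328), partly behind the gripper. The canister is open at (318,285) and the sticks have not moved. The pendant cannot tilt the tool, so I will grip a stick near its end, lightly at first, to see whether it swings down.

```bash
python3 -m pendant '[[0,0,0,0]]' 0.4; python3 -c "
from h import *
go([.5645,-.1419,.1],87.6)"
```

```text
time_s: 29.48
eef_pos: [0.4482, -0.272, 0.2392]
eef_rot: [-0.001, -0.107, 0.994, 0.001]
wrist_force: [-0.2, 1.0, -0.0]
opening: 0.88
grasp_force: 0.0
t 29.5 tcp [ 0.4482 -0.272   0.2392] yaw_y 102.3 q6 -146.5 tilt [-0.003  0.003] f [-0.2  1.  -0. ] open 0.88 gf 0.0
  shift [-14.16  10.2   13.92] roll 14.7
```

```bash
python3 -m pendant '[[-2,1.4,0,2],[-4,3,1,4],[-7,5,3,7],[-9,6.5,5,9],[-11,8,7,12],[-13,9.3,9,14.7],[-14.1,10.2,11,14.7],[-14.1,10.2,13,14.7],[-14.1,10.2,14,14.7],[-14.1,10.2,14,14.7],[-14.1,10.2,14,14.7]]'; python3 -c "
from h import *
go([.5645,-.1419,.026],87.6)"
```

```text
time_s: 30.4
eef_pos: [0.5642, -0.1432, 0.1003]
eef_rot: [-0.001, 0.022, 1.0, 0.001]
wrist_force: [-0.4, 0.4, 0.1]
opening: 0.399
grasp_force: 0.0
t 30.4 tcp [ 0.5642 -0.1432  0.1003] yaw_y 87.5 q6 -113.4 tilt [-0.003  0.001] f [-0.4  0.4  0.1] open 0.399 gf 0.0
  shift [-0.05  0.12  7.43] roll -0.1
```

Descend, then close to just under the stick width and read the force.

```bash
python3 -m pendant '[[0,0.1,1.5,0],[0,0.1,3.5,0],[0,0.1,5,0],[0,0.1,6.3,0],[0,0.1,7,0],[0,0.1,7.4,0],[0,0.1,7.4,0],[0,0.1,7.4,0]]'; python3 -m pendant '[[0,0,0,0],[0,0,0,0],[0,0,0,0],[0,0,0,0],[0,0,0,0],[0,0,0,0]]' 0.14;python3 -m pendant '[[0,0,0,0],[0,0,0,0],[0,0,0,0]]' 0.13; python3 -m pendant '[[0,0,0,0],[0,0,0,0],[0,0,0,0]]' 0.12
```

```text
time_s: 31.07
eef_pos: [0.5657, -0.1426, 0.0282]
eef_rot: [0.0, 0.021, 1.0, -0.0]
wrist_force: [-0.4, 0.5, 0.0]
opening: 0.402
grasp_force: 0.0
time_s: 31.57
eef_pos: [0.5656, -0.1423, 0.0278]
eef_rot: [0.0, 0.021, 1.0, -0.0]
wrist_force: [1.0, -0.5, 1.4]
opening: 0.138
grasp_force: 0.8
time_s: 31.82
eef_pos: [0.5656, -0.1423, 0.0278]
eef_rot: [0.0, 0.021, 1.0, -0.0]
wrist_force: [0.5, 0.7, 4.7]
opening: 0.131
grasp_force: 15.2
time_s: 32.07
eef_pos: [0.5656, -0.1423, 0.0279]
eef_rot: [0.0, 0.021, 1.0, -0.0]
wrist_force: [-0.9, 0.5, 6.5]
opening: 0.13
grasp_force: 29.3
```

```bash
python3 -m pendant '[[0,0,0,0],[0,0,-0.1,0],[0,0,-0.2,0],[0,0,-0.2,0]]' 0.137; python3 -m pendant '[[0,0,-0.3,0],[0,0,-0.7,0],[0,0,-1.1,0],[0,0,-1.5,0],[0,0,-2,0],[0,0,-2.5,0],[0,0,-3,0],[0,0,-3.5,0],[0,0,-4,0],[0,0,-4,0]]'; python3 -c "
from h import *
go([.5645,-.1419,.026],87.6)
t=imaging.camera('scene')
cv2.imwrite('pics/s1.png',cv2.resize(t[220:380,160:360,::-1],None,fx=3,fy=3))"
```

```text
time_s: 32.4
eef_pos: [0.5647, -0.142, 0.029]
eef_rot: [-0.001, 0.021, 1.0, 0.0]
wrist_force: [1.0, -0.4, -0.2]
opening: 0.136
grasp_force: 6.9
time_s: 33.23
eef_pos: [0.566, -0.1425, 0.0709]
eef_rot: [0.001, 0.021, 1.0, -0.0]
wrist_force: [0.3, -0.5, -0.1]
opening: 0.135
grasp_force: 6.9
t 33.2 tcp [ 0.566  -0.1425  0.0709] yaw_y 87.6 q6 -113.3 tilt [ 0.002 -0.001] f [ 0.3 -0.5 -0.1] open 0.135 gf 6.9
  shift [0.16 0.06 4.49] roll -0.0
```

View pics/s1.png

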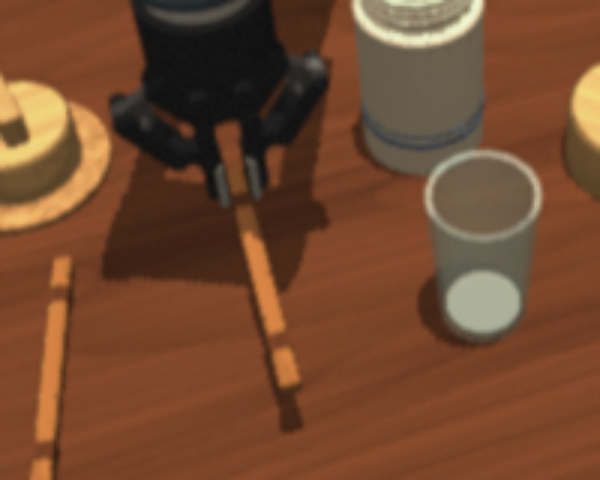

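The stick is held near its near end at crop (235,180). Its far end (288,380) is only slightly above the table, so it has not swung yet. Loosening further in small steps.

```bash
cat > look.py <<'E'
from h import *
import sys
n=sys.argv[1]
def tilt():
    """far-end pixel of orange blob near the tool, in scene"""
    o=ctrl.get_obs();p=o["eef_pos"];t=imaging.camera("scene");h=cv2.cvtColor(t,cv2.COLOR_RGB2HSV)
    m=cv2.inRange(h,(6,150,90),(16,255,255));u,v=proj("scene",p)
    _,l,s,c=cv2.connectedComponentsWithStats(cv2.morphologyEx(m,cv2.MORPH_CLOSE,np.ones((9,9))))
    return [(s[i][:4].tolist()) for i in range(1,len(s)) if 80<s[i][4]<3000 and abs(c[i][0]-u)<80 and abs(c[i][1]-v)<90],(round(u),round(v))
print(tilt())
E
for i in 1; do :; done
python3 -m pendant '[[0,0,0,0],[0,0,0,0],[0,0,0,0]]' 0.139 | tail -1; python3 look.py x; python3 -m pendant '[[0,0,0,0],[0,0,0,0],[0,0,0,0]]' 0.140| tail -1; python3 look.py x;  python3 -m pendant '[[0,0,0,0],[0,0,0,0],[0,0,0,0]]' 0.1405| tail -1; python3 look.py x
```

```text
grasp_force: 3.0
([], (238, 276))
grasp_force: 0.9
([], (238, 276))
grasp_force: 0.0
([], (238, 276))
```

```bash
cat > look.py <<'E'
from h import *
def blobs():
    t=imaging.camera("scene");h=cv2.cvtColor(t,cv2.COLOR_RGB2HSV)
    m=cv2.inRange(h,(5,140,110),(17,255,255))
    m=cv2.morphologyEx(m,cv2.MORPH_CLOSE,np.ones((7,7)))
    for c in cv2.findContours(m,cv2.RETR_EXTERNAL,cv2.CHAIN_APPROX_NONE)[0]:
        r=cv2.minAreaRect(c)
        if max(r[1])>15 and min(r[1])<16 and 100<r[0][0]<420 and r[0][1]>120:
            c=c[:,0];print("top px",c[c[:,1].argmin()],"bottom px",c[c[:,1].argmax()],np.round(r[1]))
blobs()
E
python3 look.py; python3 -c "
from h import *
print([proj('scene',p).round() for p in([.5645-.015,-.1413,.07],[.7194,-.148,.006],[.7194,-.148,.07])])"
```

```text
top px [276 154] bottom px [271 165] [11. 33.]
[array([236., 270.]), array([260., 363.]), array([256., 343.])]
```

```bash
python3 -c "
from h import *
t=imaging.camera('scene');h=cv2.cvtColor(t,cv2.COLOR_RGB2HSV)
print(h[[345,340,330,310],[177,177,178,179]],h[[325,320,335,345],[250,247,253,255]],h[400,100],h[330,220])
cv2.imwrite('pics/s2.png',cv2.resize(t[220:380,160:360,::-1],None,fx=3,fy=3))"
```

```text
[[ 13 177 213]
 [ 13 176 213]
 [ 13 176 213]
 [ 13 174 216]] [[ 13 175 214]
 [ 13 175 216]
 [ 13 175 216]
 [ 12 173 153]] [ 11 171 122] [ 10 169 122]
```

View pics/s2.png

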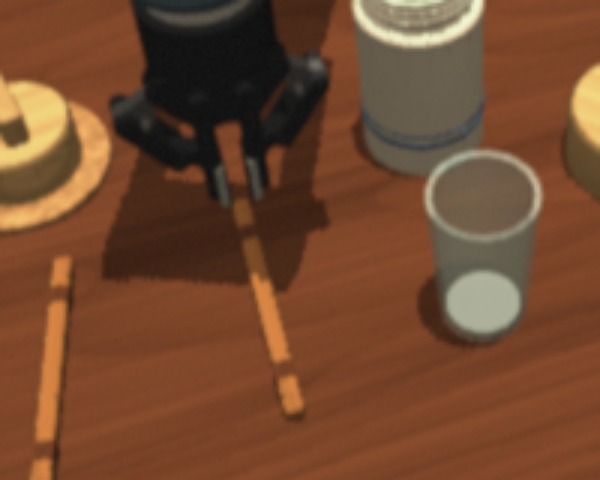

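The far end has dropped to the table (crop (292,412)) while the near end stays up in the pads, so the stick pivots at a light grip. Now I raise it along an arc about the far end.

```bash
sed -i 's/(5,140,110)/(11,150,140)/' look.py; python3 -m pendant '[[-0.5,0,-1,0],[-1,0,-1.8,0],[-1.5,0,-2.5,0],[-2.2,0,-3.5,0],[-2.9,0,-4.2,0],[-3.6,0,-5,0],[-4.4,0,-5.6,0],[-5.1,0,-6.2,0],[-5.1,0,-6.2,0],[-5.1,0,-6.2,0]]' 0.14;  python3 look.py; python3 -c "
from h import *
p=ctrl.get_obs()['eef_pos'];print(p,proj('scene',p+[0,0,0]),proj('scene',[.714,-.148,.006]))"
```

```text
time_s: 35.12
eef_pos: [0.6167, -0.1444, 0.1316]
eef_rot: [0.0, 0.021, 1.0, -0.0]
wrist_force: [0.1, 0.7, -0.1]
opening: 0.137
grasp_force: 0.0
top px [249 332] bottom px [256 357] [26.  7.]
top px [179 305] bottom px [170 386] [ 7. 82.]
top px [385 233] bottom px [396 247] [18.  4.]
[ 0.61594733 -0.14420697  0.1309743 ] [238.87522591 273.7354286 ] [259.06822262 360.79591585]
```

```bash
python3 -m pendant '[[0,0,0,0],[0,0,0,0],[0,0,0,0]]' 0.12 | tail -2; python3 -c "
from h import *
t=imaging.camera('scene')
cv2.imwrite('pics/s3.png',cv2.resize(t[200:380,160:360,::-1],None,fx=3,fy=3))"
```

```text
opening: 0.118
grasp_force: 0.0
```

View pics/s3.png

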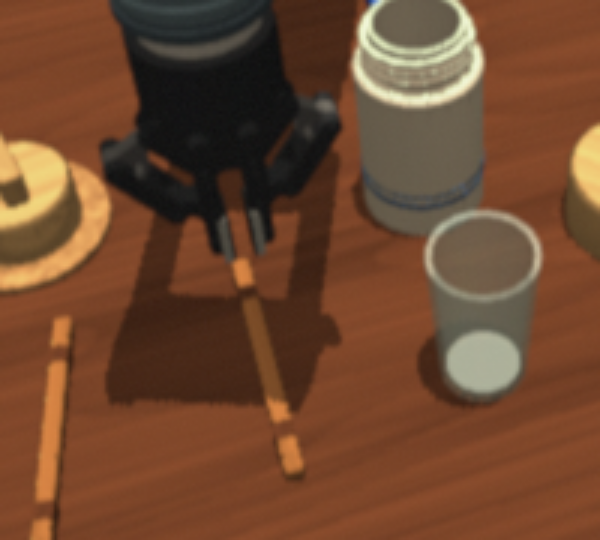

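The stick lies flat: near end at crop (240,260), far end at (293,474), fingers empty above it. It had dropped at 0.1405. I retry nearer the end, stopping at about 1 N.

```bash
python3 -c "
from h import *
A=p2w('scene',240,286.5,.012);B=p2w('scene',257.5,358,.006)
d=B-A;d/=np.hypot(*d[:2]);yaw=np.degrees(np.arctan2(d[1],d[0]))
print(A,B,np.hypot(*(B-A)[:2]),yaw)
g=A+.009*d
print(g);go([g[0],g[1],.09],yaw+90)"
```

```text
[ 0.54145084 -0.13988476  0.012     ] [ 0.70762453 -0.14911826  0.006     ] 0.16643002101312937 -3.1803926316663724
[ 0.55043698 -0.14038407  0.01167554]
t 35.5 tcp [ 0.6158 -0.1443  0.131 ] yaw_y 87.6 q6 -111.5 tilt [-0.001  0.   ] f [ 0.3 -0.   0.8] open 0.121 gf 0.0
  shift [6.54 0.11 4.11] roll 0.7
```

```bash
python3 -m pendant '[[1,0.1,0,0],[3,0.1,0,0.7],[5,0.1,1,0.7],[6.3,0.1,2,0.7],[6.6,0.1,3.5,0.7],[6.6,0.1,5.5,0.7],[6.6,0.1,7.5,0.7],[6.6,0.1,9,0.7],[6.6,0.1,10,0.7],[6.6,0.1,10.1,0.7],[6.6,0.1,10.1,0.7]]' 0.3; python3 -m pendant '[[0,0,0,0],[0,0,0,0],[0,0,0,0],[0,0,0,0]]' 0.137;  python3 -m pendant '[[0,0,-0.3,0],[0,0,-0.7,0],[0,0,-1.1,0],[0,0,-1.5,0],[0,0,-2,0],[0,0,-2.5,0],[0,0,-3,0],[0,0,-3.5,0],[0,0,-4,0],[0,0,-4,0]]';python3 look.py; python3 -m pendant '[[0,0,0,0],[0,0,0,0],[0,0,0,0]]' 0.139 | tail -1; python3 look.py;python3 -m pendant '[[0,0,0,0],[0,0,0,0],[0,0,0,0]]' 0.1395 | tail -1; python3 look.py
```

```text
time_s: 36.38
eef_pos: [0.55, -0.1404, 0.0301]
eef_rot: [-0.001, 0.027, 1.0, 0.0]
wrist_force: [1.0, 0.5, -0.4]
opening: 0.302
grasp_force: 0.0
time_s: 36.72
eef_pos: [0.5511, -0.1409, 0.0315]
eef_rot: [0.001, 0.027, 1.0, -0.0]
wrist_force: [-0.5, -0.1, 1.6]
opening: 0.135
grasp_force: 4.1
time_s: 37.55
eef_pos: [0.5511, -0.1409, 0.0718]
eef_rot: [0.001, 0.027, 1.0, -0.0]
wrist_force: [0.9, -0.2, 0.5]
opening: 0.137
grasp_force: 3.9
top px [179 305] bottom px [170 386] [ 7. 82.]
top px [240 292] bottom px [252 344] [54.  7.]
top px [385 233] bottom px [396 247] [18.  4.]
grasp_force: 1.9
top px [179 305] bottom px [170 386] [ 7. 82.]
top px [241 296] bottom px [254 354] [60.  7.]
top px [385 233] bottom px [396 247] [18.  4.]
grasp_force: 1.3
top px [179 305] bottom px [171 386] [ 7. 82.]
top px [241 296] bottom px [254 354] [60.  7.]
top px [385 233] bottom px [396 247] [18.  4.]
```

The grip held at 1.9 N while the far end went down (344→354 px). Now the arc with the light grip.

```bash
python3 -m pendant '[[-0.4,0,-0.8,0],[-0.8,0,-1.6,0],[-1.4,0,-2.4,0],[-2,0,-3.2,0],[-2.6,0,-4,0],[-3.2,0,-4.7,0],[-4,0,-5.5,0],[-4.8,0,-6.2,0],[-5.6,0,-6.9,0],[-5.6,0,-6.9,0],[-5.6,0,-6.9,0]]' | tail -5;  python3 look.py
```

```text
eef_pos: [0.6069, -0.1437, 0.14]
eef_rot: [0.0, 0.027, 1.0, -0.0]
wrist_force: [0.4, -0.1, 0.8]
opening: 0.141
grasp_force: 1.0
top px [244 305] bottom px [256 362] [59.  6.]
top px [179 305] bottom px [170 386] [ 7. 82.]
top px [385 233] bottom px [396 247] [18.  4.]
```

```bash
python3 -m pendant '[[-0.8,0,-0.5,0],[-1.6,0,-1,0],[-2.4,0,-1.4,0],[-3.2,0,-1.8,0],[-4,0,-2,0],[-4.8,0,-2.2,0],[-5.6,0,-2.4,0],[-6.4,0,-2.5,0],[-7.2,0,-2.5,0],[-8,0,-2.5,0],[-8,0,-2.5,0]]' | tail -5; python3 -m pendant '[[0,0,0,0],[0,0,0,0],[0,0,0,0]]' 0.125 | tail -2;  python3 -c "
from h import *
t=imaging.camera('scene')
cv2.imwrite('pics/s4.png',cv2.resize(t[200:380,160:360,::-1],None,fx=3,fy=3))"
```

```text
eef_pos: [0.6874, -0.1481, 0.1642]
eef_rot: [0.0, 0.027, 1.0, -0.0]
wrist_force: [0.4, 0.2, 0.8]
opening: 0.139
grasp_force: 0.7
opening: 0.122
grasp_force: 9.0
```

View pics/s4.png

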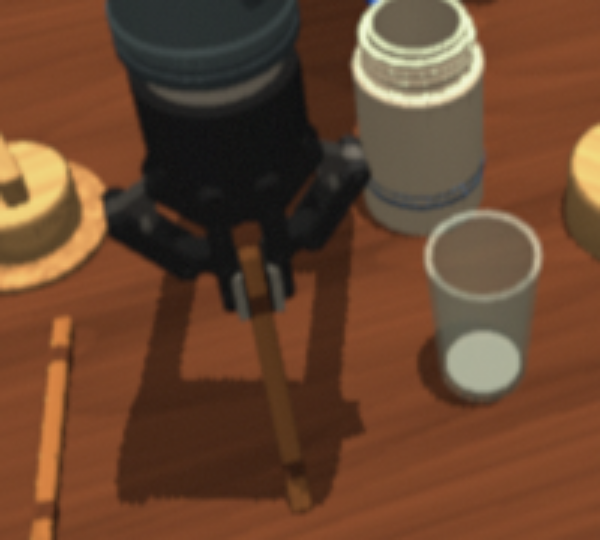

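The stick is gripped at crop (260,285) and leans at about 73°, with its lower end at (300,507). Grip firmly, lift and carry it to the mouth, where the bore wall can straighten it.

```bash
python3 -c "
from h import *
print('B',p2w('scene',260,368.5,.003))"; python3 -m pendant '[[0,0,-1,0],[0,0,-3,0],[0,0,-5,0],[0,0,-8,0],[0,0,-11,0],[0,0,-14,0],[0,0,-16.5,0],[0,0,-18.6,0],[0,0,-18.6,0],[0,0,-18.6,0]]' 0.12; python3 -c "
from h import *
go([.462,-.001,.35])"
```

```text
B [ 0.72737818 -0.15026725  0.003     ]
time_s: 41.22
eef_pos: [0.6865, -0.1482, 0.3532]
eef_rot: [0.002, 0.027, 1.0, -0.001]
wrist_force: [0.1, -0.4, -1.3]
opening: 0.123
grasp_force: 12.1
t 41.2 tcp [ 0.6865 -0.1482  0.3532] yaw_y 86.9 q6 -108.7 tilt [ 0.004 -0.002] f [ 0.1 -0.4 -1.3] open 0.123 gf 12.1
  shift [23.23 13.47  0.2 ] roll None
```

```bash
python3 -m pendant '[[2,1.2,0,0],[4.5,2.7,0,0],[7.5,4.5,0,0],[10.5,6.3,0,0],[13.5,8.2,0,0],[16.5,10,0,0],[19,11.5,0,0],[21,12.7,0,0],[22,13.4,0,0],[22.1,13.5,0,0],[22.1,13.5,0,0],[22.1,13.5,0,0]]' 0.08; python3 -c "
from h import *
go([.475,-.0015,.31])
for n in('scene','top'):
    t=imaging.camera(n);h=cv2.cvtColor(t,cv2.COLOR_RGB2HSV)
    u,v=proj(n,[.515,-.0036,.18]);print(n,u,v)
cv2.imwrite('pics/s5.png',cv2.resize(imaging.camera('scene')[90:290,220:380,::-1],None,fx=3,fy=3))"
```

```text
time_s: 42.22
eef_pos: [0.4735, -0.0016, 0.3501]
eef_rot: [-0.0, 0.028, 1.0, -0.0]
wrist_force: [0.0, -0.2, -0.1]
opening: 0.087
grasp_force: 35.9
t 42.2 tcp [ 0.4735 -0.0016  0.3501] yaw_y 86.8 q6 -101.4 tilt [-0. -0.] f [ 0.  -0.2 -0.1] open 0.087 gf 35.9
  shift [-0.15  0.02  4.01] roll None
scene 297.0819383928893 197.8262371208567
top 318.5045794519118 279.7296884120074
```

View pics/s5.png

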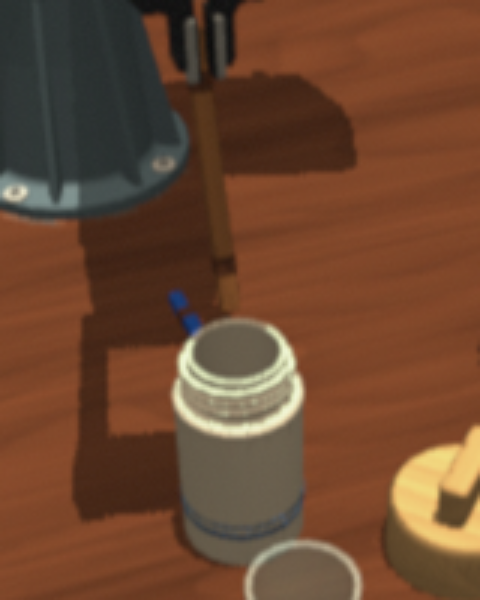

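The tip is at crop (228,308), i.e. px (296,193), just above the mouth's rear half (mouth at crop (236,350)). Checking the tip position numerically, then descend.

```bash
python3 -c "
from h import *
for z in(.18,.19,.2):print(p2w('scene',296,191.5,z),p2w('scene',296,193,z))"
python3 -m pendant '[[0,0,0.7,0],[0,0,1.5,0],[0,0,2.3,0],[0,0,3.1,0],[0,0,4,0],[0,0,4.7,0],[0,0,5.5,0],[0,0,6,0],[0,0,6,0]]'
```

```text
[0.49634938 0.00052155 0.18      ] [ 0.5006541  -0.00091819  0.18      ]
[ 0.50858409 -0.00314071  0.19      ] [ 0.51280768 -0.00455332  0.19      ]
[ 0.52081881 -0.00680298  0.2       ] [ 0.52496127 -0.00818844  0.2       ]
time_s: 43.12
eef_pos: [0.4722, -0.0009, 0.2889]
eef_rot: [-0.001, 0.027, 1.0, 0.0]
wrist_force: [0.5, 0.7, -0.3]
opening: 0.089
grasp_force: 35.9
```

```bash
python3 -m pendant '[[0,0,0,0],[0,0,0,0],[0,0,0,0]]' 0.138|tail -1; python3 -m pendant '[[-0.5,0,0,0],[-1,0,0,0],[-1.5,0,0,0],[-2,0,0,0],[-2.5,0,0,0],[-3,0,0,0],[-3.5,0,0,0],[-4,0,0,0],[-4.5,0,0,0],[-5,0,0,0],[-5.5,0,0,0],[-6,0,0,0]]'; python3 -m pendant '[[0,0,0,0],[0,0,0,0]]' 0.08; python3 -c "
from h import *
t=imaging.camera('scene');h=cv2.cvtColor(t,cv2.COLOR_RGB2HSV)
o=ctrl.get_obs()['eef_pos']
m=cv2.inRange(h,(8,130,60),(16,255,255))
# brown pixels against neutral background along rows between fingertips and rim
for z in(.25,.23,.21,.19,.175):
    u,v=proj('scene',[o[0],o[1],z]);u,v=int(round(u)),int(round(v));print(z,u,v,h[v,u-14:u+15:2].tolist())"
```

```text
grasp_force: 1.2
time_s: 44.37
eef_pos: [0.5332, -0.0044, 0.2904]
eef_rot: [-0.0, 0.027, 1.0, -0.0]
wrist_force: [0.4, -0.2, -0.5]
opening: 0.139
grasp_force: 1.2
time_s: 44.53
eef_pos: [0.5329, -0.0044, 0.2903]
eef_rot: [-0.0, 0.027, 1.0, 0.0]
wrist_force: [-0.6, 0.5, -0.7]
opening: 0.087
grasp_force: 27.9
0.25 298 172 [[10, 167, 64], [9, 170, 63], [10, 171, 64], [11, 170, 63], [10, 169, 65], [12, 173, 75], [12, 167, 78], [14, 171, 76], [13, 177, 78], [10, 169, 118], [10, 170, 123], [10, 175, 124], [10, 171, 125], [10, 173, 127], [10, 170, 129]]
0.23 299 182 [[10, 170, 75], [10, 167, 75], [10, 170, 75], [10, 168, 73], [10, 172, 74], [13, 170, 75], [12, 172, 77], [13, 168, 76], [12, 171, 85], [10, 173, 124], [10, 175, 124], [10, 173, 125], [10, 172, 129], [10, 172, 129], [10, 175, 130]]
0.21 299 191 [[11, 173, 75], [10, 178, 73], [9, 172, 71], [10, 176, 71], [10, 177, 72], [13, 172, 74], [14, 169, 77], [13, 174, 76], [13, 177, 78], [10, 171, 127], [10, 173, 131], [10, 170, 129], [10, 175, 128], [10, 172, 129], [10, 171, 130]]
0.19 300 199 [[115, 58, 114], [17, 74, 127], [19, 72, 124], [19, 68, 113], [19, 71, 101], [13, 144, 76], [13, 170, 78], [14, 177, 75], [14, 128, 80], [19, 64, 107], [19, 68, 120], [17, 76, 144], [14, 96, 151], [11, 145, 130], [10, 174, 123]]
0.175 300 206 [[19, 66, 93], [19, 66, 96], [18, 64, 99], [19, 65, 98], [18, 67, 103], [14, 121, 80], [13, 174, 76], [13, 172, 77], [13, 147, 78], [18, 71, 101], [20, 65, 102], [19, 68, 102], [18, 66, 101], [18, 68, 105], [19, 67, 163]]
```

```bash
python3 -m pendant '[[0.5,0,0,0],[1,0,0,0],[1.5,0,0,0],[1.5,0,1,0],[1.5,0,2,0],[1.5,0,3,0],[1.5,0,4,0],[1.5,0,5,0],[1.5,0,6,0],[1.5,0,7,0],[1.5,0,7.5,0],[1.5,0,7.5,0]]'; python3 -m pendant '[[0,0,0.5,0],[0,0,1,0],[0,0,1.5,0],[0,0,1.8,0],[0,0,1.8,0]]'
```

```text
time_s: 45.58
eef_pos: [0.5169, -0.0034, 0.2136]
eef_rot: [-0.001, 0.027, 1.0, 0.0]
wrist_force: [-0.7, -0.1, -0.2]
opening: 0.088
grasp_force: 27.7
time_s: 46.0
eef_pos: [0.5173, -0.0035, 0.1966]
eef_rot: [-0.001, 0.027, 1.0, 0.0]
wrist_force: [-0.3, 0.7, 0.2]
opening: 0.083
grasp_force: 27.7
```

```bash
python3 -m pendant '[[0,0,0,0],[0,0,0,0],[0,0,0,0],[0,0,0,0],[0,0,0,0],[0,0,0,0]]' 0.5; python3 -m pendant '[[0,0,-1,0],[0,0,-2.5,0],[0,0,-4.5,0],[0,0,-6.5,0],[0,0,-8.5,0],[0,0,-10,0],[0,0,-10,0]]'|tail -3; python3 -c "
from h import *
for s in sticks('top',imaging.camera('top')):print(s)
t=imaging.camera('scene');h=cv2.cvtColor(t,cv2.COLOR_RGB2HSV);u,v=map(int,proj('scene',[.5153,-.0036,.17]))
m=cv2.inRange(h[v-25:v+26,u-20:u+21],(11,110,60),(16,255,255));ys,xs=np.nonzero(m);print(u,v,len(xs),xs.min()+u-20,xs.max()+u-20,ys.min()+v-25,ys.max()+v-25)
for r in m[::2]:print(''.join('#' if c else '.' for c in r))
go([.5153,-.0036,.3])"
```

```text
time_s: 46.5
eef_pos: [0.5178, -0.0036, 0.1976]
eef_rot: [0.0, 0.027, 1.0, -0.0]
wrist_force: [-0.0, 0.4, 0.1]
opening: 0.499
grasp_force: 0.0
wrist_force: [0.2, -0.2, 0.6]
opening: 0.5
grasp_force: 0.0
((465.0624084472656, 231.32894897460938), array([ 0.6304, -0.2781,  0.006 ]), np.float64(0.169), np.float64(167.4))
297 202 272 277 317 177 227
...#.....#....##................#..#.....
.................#.........#.........#...
.##......#...#..#.................#...##.
......##...#.............................
#...............#........................
......#.##...#..#...................#....
.........#.#..##.#.#...................#.
..........#...#######..............#.....
.............#########...................
..............##########..#..............
............#########.........##.........
...............#######............##..#..
...............#######..............#....
...............#######................#..
...#...................................#.
..#.....................................#
................#.####...................
.#..............#######..................
.#..............#######..................
.#...............######..................
#........................................
#........................................
.........................................
#........................................
#........................................
#........................................
t 47.2 tcp [ 0.518  -0.0036  0.2981] yaw_y 86.9 q6 -100.4 tilt [ 0.002 -0.   ] f [ 0.  -0.8 -0.5] open 0.501 gf 0.0
  shift [ 0.27 -0.01 -0.2 ] roll None
```

Stick 1 stands in the canister, its top showing at about px (295,191). Stick 2 is undisturbed, so the same routine follows.

```bash
python3 -c "
from h import *
go([.5562,-.2615,.13],77.4)"
```

```text
t 47.2 tcp [ 0.518  -0.0036  0.2981] yaw_y 86.9 q6 -100.4 tilt [ 0.002 -0.   ] f [ 0.  -0.8 -0.5] open 0.501 gf 0.0
  shift [ -5.2  -25.54  16.82] roll 9.5
```

```bash
python3 -m pendant '[[-0.4,-2,0,1],[-1,-5,0,2],[-1.6,-8,0,3.5],[-2.3,-11.5,0,5],[-3,-15,1,6.5],[-3.7,-18.5,3,8],[-4.4,-21.5,6,9.5],[-5,-24.5,9,9.5],[-5.2,-25.5,12,9.5],[-5.2,-25.5,15,9.5],[-5.2,-25.5,16.8,9.5],[-5.2,-25.5,16.8,9.5]]' 0.3|tail -1; python3 -m pendant '[[0,0,0,0],[0,0,0,0]]' 0.3|tail -1; python3 -c "
from h import *
go([.5562,-.2615,.030],77.4)"
```

```text
grasp_force: 0.0
grasp_force: 0.0
t 48.4 tcp [ 0.5561 -0.2611  0.1302] yaw_y 77.4 q6 -113.6 tilt [ 0.001 -0.   ] f [0.7 0.1 0.1] open 0.301 gf 0.0
  shift [-1.000e-02 -3.000e-02  1.002e+01] roll -0.0
```

```bash
python3 -m pendant '[[0,0,1.5,0],[0,0,3.5,0],[0,0,5.5,0],[0,0,7.5,0],[0,0,9,0],[0,0,9.8,0],[0,0,10,0],[0,0,10,0]]'; python3 -m pendant '[[0,0,0,0],[0,0,0,0],[0,0,0,0],[0,0,0,0]]' 0.137|tail -2;  python3 -m pendant '[[0,0,-0.3,0],[0,0,-0.7,0],[0,0,-1.1,0],[0,0,-1.5,0],[0,0,-2,0],[0,0,-2.5,0],[0,0,-3,0],[0,0,-3.5,0],[0,0,-4,0],[0,0,-4,0]]'|tail -2;python3 look.py; python3 -m pendant '[[0,0,0,0],[0,0,0,0],[0,0,0,0]]' 0.139 | tail -1; python3 look.py; python3 -m pendant '[[0,0,0,0],[0,0,0,0],[0,0,0,0]]' 0.1395 | tail -1; python3 look.py
```

```text
time_s: 49.02
eef_pos: [0.5564, -0.2613, 0.0305]
eef_rot: [0.001, 0.11, 0.994, -0.0]
wrist_force: [-0.5, 0.6, 0.1]
opening: 0.301
grasp_force: 0.0
opening: 0.141
grasp_force: 4.5
opening: 0.139
grasp_force: 4.0
top px [170 316] bottom px [165 374] [ 7. 58.]
top px [138 283] bottom px [147 292] [18.  6.]
top px [385 233] bottom px [396 247] [18.  4.]
grasp_force: 2.0
top px [172 321] bottom px [170 382] [ 7. 61.]
top px [138 283] bottom px [147 292] [18.  6.]
top px [385 233] bottom px [396 247] [18.  4.]
grasp_force: 1.4
top px [172 320] bottom px [170 382] [ 7. 62.]
top px [138 283] bottom px [143 291] [18.  6.]
top px [385 233] bottom px [396 247] [18.  4.]
```

```bash
python3 -m pendant '[[-0.4,0,-0.8,0],[-0.8,0,-1.6,0],[-1.4,0,-2.4,0],[-2,0,-3.2,0],[-2.6,0,-4,0],[-3.2,0,-4.7,0],[-4,0,-5.5,0],[-4.8,0,-6.2,0],[-5.6,0,-6.9,0],[-5.6,0,-6.9,0],[-5.6,0,-6.9,0]]' | tail -5; python3 -m pendant '[[-0.8,0,-0.5,0],[-1.6,0,-1,0],[-2.4,0,-1.4,0],[-3.2,0,-1.8,0],[-4,0,-2,0],[-4.8,0,-2.2,0],[-5.6,0,-2.4,0],[-6.4,0,-2.5,0],[-7.2,0,-2.5,0],[-8,0,-2.5,0],[-8,0,-2.5,0]]' | tail -5; python3 -m pendant '[[0,0,0,0],[0,0,0,0],[0,0,0,0]]' 0.125 | tail -2;python3 look.py
cat > bot.py <<'E'
from h import *
# lower end of the held stick in the scene picture: hue mask (works in shadow) below the fingertips
t=imaging.camera("scene");h=cv2.cvtColor(cv2.GaussianBlur(t,(3,3),0),cv2.COLOR_RGB2HSV)
o=ctrl.get_obs();p=o["eef_pos"];m=cv2.morphologyEx(cv2.inRange(h,(12,140,60),(16,255,255)),cv2.MORPH_CLOSE,np.ones((9,5)))
m=cv2.morphologyEx(m,cv2.MORPH_OPEN,np.ones((3,3)))
_,l,s,c=cv2.connectedComponentsWithStats(m);u,v=proj("scene",p)
for i in range(1,len(s)):
    if s[i][4]>60 and abs(c[i][0]-u)<60 and abs(c[i][1]-v)<130:
        ys,xs=np.nonzero(l==i);b=ys.max();print("blob",s[i].tolist(),"low",xs[ys>=b-1].mean(),b,"->",p2w("scene",xs[ys>=b-1].mean(),b,.002).round(4))
print("tcp",p.round(4),"px",u.round(),v.round())
E
python3 bot.py
```

```text
eef_pos: [0.611, -0.2735, 0.1391]
eef_rot: [0.001, 0.11, 0.994, -0.0]
wrist_force: [-0.6, 0.2, 0.4]
opening: 0.141
grasp_force: 1.1
eef_pos: [0.6888, -0.2908, 0.1629]
eef_rot: [-0.0, 0.11, 0.994, 0.0]
wrist_force: [-0.6, -0.3, 0.2]
opening: 0.14
grasp_force: 0.8
opening: 0.125
grasp_force: 10.7
top px [385 233] bottom px [396 247] [18.  4.]
blob [170, 251, 28, 39, 573] low 186.28571428571428 289 -> [ 0.5006 -0.2419  0.002 ]
blob [158, 288, 8, 11, 69] low 160.5 298 -> [ 0.5057 -0.2932  0.002 ]
blob [153, 334, 23, 72, 642] low 171.1 405 -> [ 0.7392 -0.3035  0.002 ]
tcp [ 0.688  -0.2907  0.1633] px 149.0 320.0
```

```bash
python3 -m pendant '[[0,0,-1,0],[0,0,-3,0],[0,0,-5,0],[0,0,-8,0],[0,0,-11,0],[0,0,-14,0],[0,0,-16.5,0],[0,0,-18.8,0],[0,0,-18.8,0],[0,0,-18.8,0]]' 0.08|tail -2; python3 -c "
from h import *
t=imaging.camera('top');h=cv2.cvtColor(t,cv2.COLOR_RGB2HSV);u,v=map(int,proj('top',[.5153,-.0036,.16]));print(u,v,proj('top',[.5153,-.0036,.01]))
cv2.imwrite('pics/m1.png',cv2.resize(t[v-35:v+45,u-50:u+50,::-1],None,fx=6,fy=6,interpolation=cv2.INTER_CUBIC))
m=cv2.inRange(h[v-25:v+30,u-25:u+26],(10,120,60),(17,255,255))
for i,r in enumerate(m[::1]):print(i+v-25,''.join('#' if c else '.' for c in r))
go([.475,-.006,.352])"
```

```text
opening: 0.093
grasp_force: 42.1
318 280 [317.72132419 288.43995197]
255 ######.##.###.#############################.###.###
256 ####.#######.#######...........##########.#.#######
257 ################..................#################
258 ####..########......................###.###########
259 ############..........................#####.#####..
260 ##########..............................####.######
261 ######.##................................##########
262 .######....................................##.####.
263 ##...##.....................................###.###
264 ######.......................................####.#
265 #####.........................................#####
266 ####..........................................#####
267 ###............................................####
268 ###.............................................###
269 ##..............................................###
270 #................................................##
271 #................................................##
272 #.................................................#
273 ...................
[... 1503 characters left out ...]
...................................#..###
301 ####..........................................#.###
302 ####.........................................######
303 #####.......................................#######
304 ######.....................................########
305 .#####....................................#########
306 ########..................................#####..##
307 ##.#.#####................................###.#####
308 .#.########...............................##...##.#
309 #...##########..........................###.#######
t 53.9 tcp [ 0.6883 -0.2907  0.352 ] yaw_y 77.4 q6 -109.3 tilt [ 0.001 -0.   ] f [-0.   0.2 -0.9] open 0.089 gf 42.2
  shift [27.05 23.12 -0.03] roll None
```

```bash
python3 -m pendant '[[1.5,1.8,0,6],[4,4.8,0,12],[6.5,7.8,0,18],[9,10.7,0,24],[11.5,13.7,0,31],[14,16.7,0,38],[16.5,19.7,0,45],[19,22.7,0,52],[21,25,0,59],[22.5,27,0,66],[23.2,27.7,0,73],[23.2,27.7,0,77.4]]'|tail -1; python3 -m pendant '[[0,0,0,0],[0,0,0,0],[0,0,0,0]]'|tail -1; python3 -c "
from h import *
go([.522,.030,.352],0)
t=imaging.camera('scene')
print(proj('scene',[.522,-.014,.192]))"; sed -i 's/\.002)\.round/.192).round/' bot.py; python3 bot.py
```

```text
grasp_force: 42.4
grasp_force: 42.3
t 55.1 tcp [0.5224 0.03   0.3503] yaw_y 0.1 q6 -9.8 tilt [-0.002  0.   ] f [ 0.8  0.4 -0.4] open 0.089 gf 42.3
  shift [ 0.   -0.04 -0.17] roll 0.1
[292.63507457 196.22460453]
blob [289, 133, 33, 82, 621] low 296.22222222222223 214 -> [ 0.5711 -0.0236  0.192 ]
tcp [0.5226 0.0298 0.3508] px 314.0 112.0
```

```bash
python3 -c "
from h import *
t=imaging.camera('scene');h=cv2.cvtColor(t,cv2.COLOR_RGB2HSV)
m=cv2.inRange(h[140:232,275:325],(12,120,60),(16,255,255))
for i,r in enumerate(m[::2]):print(i*2+140,''.join('#' if c else '.' for c in r))"
```

```text
140 ....................................##########....
142 ...................................##########.....
144 ...................................#########......
146 ..................................#########.......
148 .................................#########........
150 .................................#########........
152 ................................########..........
154 ...............................########...........
156 ..............................#########...........
158 .............................#########............
160 .............................########.............
162 ............................########..............
164 ...........................########...............
166 ..........................#########...............
168 .........................#########................
170 .........................########.................
172 .......................#########..................
174 .......................########...................
176 .....................##########...................
178 .....................#########....................

[... 729 characters left out ...]
........................................
208 ..................#...............................
210 ..................######...................#......
212 ..................#######.........................
214 ...................######...................#.....
216 ...#..............................................
218 ..................................................
220 ..................................................
222 ..................................................
224 ..................................................
226 ..................................................
228 ..................................................
230 ..................................................
```

The tip lands near px (293,197), matching the predicted (292.6,196). Descend, straighten on the wall along −y (tool x), then grip firmly.

```bash
python3 -m pendant '[[0,0,0.7,0],[0,0,1.5,0],[0,0,2.3,0],[0,0,3.1,0],[0,0,4,0],[0,0,4.7,0],[0,0,5.5,0],[0,0,6,0],[0,0,6,0]]'; python3 -c "
from h import *
go([.522,-.025,.29])"
```

```text
time_s: 56.05
eef_pos: [0.522, 0.0304, 0.2899]
eef_rot: [-0.001, 0.707, 0.707, -0.001]
wrist_force: [1.0, -1.2, 0.4]
opening: 0.095
grasp_force: 42.3
t 56.0 tcp [0.522  0.0304 0.2899] yaw_y -0.0 q6 -9.7 tilt [-0.002  0.   ] f [ 1.  -1.2  0.4] open 0.095 gf 42.3
  shift [-5.54  0.   -0.02] roll None
```

```bash
python3 -m pendant '[[0,0,0,0],[0,0,0,0],[0,0,0,0]]' 0.138|tail -1; python3 -m pendant '[[-0.5,0,0,0],[-1,0,0,0],[-1.5,0,0,0],[-2,0,0,0],[-2.5,0,0,0],[-3,0,0,0],[-3.5,0,0,0],[-4,0,0,0],[-4.5,0,0,0],[-5,0,0,0],[-5.3,0,0,0],[-5.3,0,0,0]]'; python3 -m pendant '[[0,0,0,0],[0,0,0,0],[0,0,0,0]]' 0.08; python3 -c "
from h import *
t=imaging.camera('scene');h=cv2.cvtColor(t,cv2.COLOR_RGB2HSV)
m=cv2.inRange(h[150:216,275:325],(12,120,60),(16,255,255))
for i,r in enumerate(m[::3]):print(i*3+150,''.join('#' if c else '.' for c in r))
for z in(.25,.2,.16):print(proj('scene',[.522,-.023,z]))"
```

```text
grasp_force: 1.9
time_s: 57.3
eef_pos: [0.5226, -0.0234, 0.2914]
eef_rot: [0.0, 0.708, 0.707, -0.0]
wrist_force: [-0.8, -0.2, 0.2]
opening: 0.141
grasp_force: 2.4
time_s: 57.55
eef_pos: [0.5226, -0.0225, 0.2914]
eef_rot: [-0.0, 0.707, 0.707, 0.0]
wrist_force: [-0.4, -0.6, -0.2]
opening: 0.091
grasp_force: 47.0
150 ...................####...........................
153 ....................####..........................
156 ....................####..........................
159 ....................####..........................
162 ....................####..........................
165 ..................#...............................
168 ..................................................
171 ................##.####...........................
174 ...............########...........................
177 ...............#######............................
180 ...............########...........................
183 ...............#######............................
186 ...............#######............................
189 ..............########............................
192 ..............########............................
195 .............##########...........................
198 ..............#########.............#.............
201 ..............##########..........................
204 ..............#######....................#........
207 ....#.........######..............................
210 .............###########..........................
213 ..............###########.........................
[286.13032655 171.03937194]
[287.68646645 193.86092841]
[288.83793006 210.74770814]
```

```bash
python3 -m pendant '[[0.1,0,0.8,0],[0.2,0,1.6,0],[0.3,0,2.4,0],[0.3,0,3.2,0],[0.3,0,4,0],[0.3,0,4.8,0],[0.3,0,5.5,0],[0.3,0,5.5,0]]'; python3 -c "
from h import *
t=imaging.camera('scene')
cv2.imwrite('pics/s6.png',cv2.resize(t[120:280,230:370,::-1],None,fx=3.7,fy=3.7,interpolation=cv2.INTER_CUBIC))"
```

```text
time_s: 58.27
eef_pos: [0.5216, -0.0195, 0.2343]
eef_rot: [-0.001, 0.707, 0.707, -0.001]
wrist_force: [-0.8, 0.3, -0.7]
opening: 0.093
grasp_force: 46.7
```

View pics/s6.png

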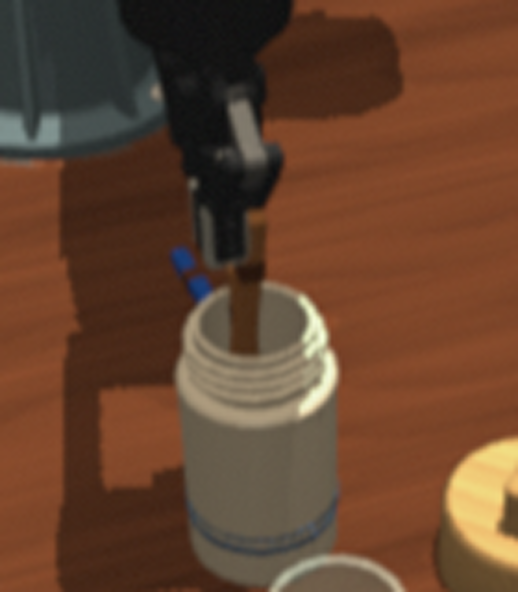

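The stick is held at the pad's edge (crop (255,240)), nearly vertical and well inside the mouth. Continue down, then release.

```bash
python3 -m pendant '[[0,0,0.6,0],[0,0,1.2,0],[0,0,1.8,0],[0,0,2.4,0],[0,0,3,0],[0,0,3.5,0],[0,0,3.7,0],[0,0,3.7,0]]'
```

```text
time_s: 58.98
eef_pos: [0.5222, -0.0197, 0.1987]
eef_rot: [-0.001, 0.707, 0.707, -0.0]
wrist_force: [-0.3, -0.8, -0.3]
opening: 0.092
grasp_force: 46.5
```

```bash
python3 -m pendant '[[0,0,0,0],[0,0,0,0],[0,0,0,0],[0,0,0,0],[0,0,0,0],[0,0,0,0]]' 0.5|tail -3; python3 -m pendant '[[0,0,-1,0],[0,0,-2.5,0],[0,0,-4.5,0],[0,0,-7,0],[0,0,-9,0],[0,0,-11,0],[0,0,-13,0],[3,0,-15,0],[7,0,-15,0],[11,0,-15,0],[15,0,-15,0],[15,0,-15,0]]'|tail -3; python3 -m pendant '[[3,0,0,0],[6,0,0,0],[9,0,0,0],[12,0,0,0],[15,0,0,0],[15,0,0,0]]'|tail -6; python3 -c "
from h import *
tt=imaging.camera('top');print(sticks('top',tt))
for n,t,r in(('top',tt,(262,312,290,346)),('scene',imaging.camera('scene'),(170,230,270,325))):
    h=cv2.cvtColor(t,cv2.COLOR_RGB2HSV)
    m=cv2.inRange(h[r[0]:r[1],r[2]:r[3]],(10,130,60),(17,255,255))
    print(n,r)
    for i,q in enumerate(m[::2]):print(i*2+r[0],''.join('#' if c else '.' for c in q))
for z in(.16,.17,.18,.19):print(z,proj('scene',[.5153,-.0036,z]),proj('top',[.5153,-.0036,z]))
h=cv2.cvtColor(tt,cv2.COLOR_RGB2HSV);m=cv2.morphologyEx(cv2.inRange(h[280:380,410:520],(14,90,150),(22,135,255)),cv2.MORPH_OPEN,np.ones((5,5)));M=cv2.moments(m,True);print(p2w('top',410+M['m10']/M['m00'],280+M['m01']/M['m00'],.046),M['m00'])"
```

```text
wrist_force: [0.1, 0.5, 0.2]
opening: 0.501
grasp_force: 0.0
wrist_force: [0.6, -0.5, -0.5]
opening: 0.501
grasp_force: 0.0
time_s: 60.98
eef_pos: [0.5221, 0.2843, 0.35]
eef_rot: [-0.001, 0.706, 0.708, 0.001]
wrist_force: [-0.6, -0.2, -0.3]
opening: 0.504
grasp_force: 0.0
[]
top (262, 312, 290, 346)
262 #######..#....................................##########
264 .#######........................................######.#
266 #######...........................................####..
268 #####..............................................#####
270 #.##................................................####
272 ###......................########....................#.#
274 .##......................#########....................##
276 ##.......................##########...................##
278 ##.........................#########..................##
280 ##..............................######.................#
282 ##.........................#############...............#
284 ##.........................####...##.###...............#
286 ##........................#####.........................
288 ##
[... 2141 characters left out ...]
####...........................................#.##
218 #######.............................................#.#
220 #######.............................................###
222 #######.............................................###
224 #######............................................####
226 ########...........................................####
228 ########...........................................####
0.16 [297.54703097 206.20476648] [318.40199631 280.74732289]
0.17 [297.34198698 202.09764663] [318.45495726 280.14878376]
0.18 [297.13350371 197.92163655] [318.50903612 279.53761051]
0.19 [296.92149389 193.6749883 ] [318.56426866 278.91339883]
[ 0.44562073 -0.27546495  0.046     ] 1103.0
```

```bash
python3 -c "
from h import *
t=imaging.camera('scene');h=cv2.cvtColor(t,cv2.COLOR_RGB2HSV)
m=cv2.inRange(h[164:216,280:320],(12,120,60),(16,255,255))
for i,q in enumerate(m[::2]):print(i*2+164,''.join('#' if c else '.' for c in q), h[i*2+164,288:312:3,2])
for p in(318,274),(320,275):
  for z in(.17,.18,.19,.2):print(p,z,proj('scene',p2w('top',*p,z)).round(1),p2w('top',*p,z).round(4))
o=ctrl.get_obs();print(o['time_s'])"
```

```text
164 ........................................ [74 73 72 73 72 72 71 72]
166 ........................................ [70 72 70 71 70 69 66 66]
168 ........................................ [80 66 66 64 63 62 62 63]
170 ........................................ [108  74  62  62  65  66  69  70]
172 ........................................ [115 108  76  67  68  69  71  72]
174 ........................................ [117 120 116  72  73  75  75  75]
176 ........................................ [125 130 133 109  76  73  72  74]
178 ........................................ [132 130 129 127 107  80  74  72]
180 ........................................ [130 128 130 130 130 122  79  70]
182 ........................................ [132 131 129 128 125 123 105  79]
184 ........................................ [130 128 124 126 128 130 132 122]
186 ........................................ [127 128 130 132 133 133 130 128]
188 ........................................ [131 133 132 132 128 127 127 128]
190 .............####....................... [132 134 177 139 130 135 133 132]
192 ...........###
[... 683 characters left out ...]
 103 102]
210 .............#.#######.................. [106 102  70  80  75  99 102  99]
212 ..............#.#######................. [109 100  60  78  68  98 102 131]
214 ........................................ [206 118  58  50  41 103 153 216]
(318, 274) 0.17 [299.5 205.1] [ 0.525  -0.0027  0.17  ]
(318, 274) 0.18 [299.1 200.6] [ 0.5239 -0.0026  0.18  ]
(318, 274) 0.19 [298.8 196. ] [ 0.5229 -0.0026  0.19  ]
(318, 274) 0.2 [298.4 191.3] [ 0.5218 -0.0025  0.2   ]
(320, 275) 0.17 [297.6 205. ] [ 0.5235 -0.0058  0.17  ]
(320, 275) 0.18 [297.3 200.5] [ 0.5224 -0.0058  0.18  ]
(320, 275) 0.19 [296.9 195.9] [ 0.5214 -0.0057  0.19  ]
(320, 275) 0.2 [296.6 191.2] [ 0.5204 -0.0056  0.2   ]
61.1333
```

Both sticks are bottomed: stick 2's top triangulates to about 0.178 m, and the table shows no brown sticks. The cap is about 5 mm from the trivet centre.

```bash
python3 -c "
from bench import workorder
print(workorder.hand_in())"
```

```text
the job is handed in; nothing more can be done
None
```

The job is handed in at 61 s of the 210 s (no verdict came back): by camera measurement the cap is right way up about 5 mm from the trivet's centre, both brown chopsticks stand on the canister floor, and the bowl and tumbler were never approached.

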